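# Uncap, weigh and rack the valve bodies

### The job

Weigh and rack the three valve bodies in number order (yellow 1, blue 2, green 3), finishing one before weighing the next: if a body still wears its loose orange cap, first lift the cap off and set it, open side down, in a free pocket of the blue cap holder. Then stand the bare body upright and gently in the middle of the scale pan, let go and let it rest there a second, and move it to the rack pocket of its own number, so that in the end every cap is in the holder and every body in the rack. Leave the tools and other things on the bench where they are.

Things in the scene. Friction and masses are not known exactly. Their poses are not given: they have to be found in the camera images.
- valve1: valve body number 1 (yellow flange): round and stepped, about 0.4 kg, origin at the centre of its underside, z up. Yellow flange 56 mm diameter from 0 to 14 mm height; steel barrel 36 mm diameter from 14 to 46 mm (grip here); brass spigot 24 mm diameter from 46 to 66 mm, which the cap covers
- valve2: valve body number 2 (blue flange): round and stepped, about 0.4 kg, origin at the centre of its underside, z up. Blue flange 56 mm diameter from 0 to 14 mm height; steel barrel 36 mm diameter from 14 to 46 mm (grip here); brass spigot 24 mm diameter from 46 to 66 mm, which the cap covers
- valve3: valve body number 3 (green flange): round and stepped, about 0.4 kg, origin at the centre of its underside, z up. Green flange 56 mm diameter from 0 to 14 mm height; steel barrel 36 mm diameter from 14 to 46 mm (grip here); brass spigot 24 mm diameter from 46 to 66 mm, which the cap covers
- cap1: orange plastic cap of valve body 1 (may be absent: some valve bodies come without one), 40 mm diameter, 26 mm high, about 20 g, hollow and open below (cavity 29 mm wide, 18 mm deep), sitting loosely on the spigot; origin at the centre of its lower rim, z up. On the valve body its lower rim is 48 mm above the valve's underside and its top 74 mm
- cap2: orange plastic cap of valve body 2 (may be absent: some valve bodies come without one), 40 mm diameter, 26 mm high, about 20 g, hollow and open below (cavity 29 mm wide, 18 mm deep), sitting loosely on the spigot; origin at the centre of its lower rim, z up. On the valve body its lower rim is 48 mm above the valve's underside and its top 74 mm
- cap3: orange plastic cap of valve body 3 (may be absent: some valve bodies come without one), 40 mm diameter, 26 mm high, about 20 g, hollow and open below (cavity 29 mm wide, 18 mm deep), sitting loosely on the spigot; origin at the centre of its lower rim, z up. On the valve body its lower rim is 48 mm above the valve's underside and its top 74 mm
- pocket1 (a point): centre of the floor of rack pocket 1 (yellow floor, 1 dot), 6 mm above the table; z up, y along the row towards pocket 1. The rack is a grey fixed plate 100 x 264 mm, 16 mm high, with a row of three square pockets marked by 1 to 3 black dots on the robot's side and by floor colour (1 yellow, 2 blue, 3 green); the pockets are 64 mm square, 10 mm deep, 88 mm apart
- pocket2 (a point): centre of the floor of rack pocket 2 (blue floor, 2 dots), 6 mm above the table; z up, y along the row towards pocket 1
- pocket3 (a point): centre of the floor of rack pocket 3 (green floor, 3 dots), 6 mm above the table; z up, y along the row towards pocket 1
- nest1 (a point): centre of the floor of cap holder pocket 1, 4 mm above the table; any cap may go in any free pocket, open side down as it came off. The cap holder is a blue fixed plate 150 x 150 mm, 10 mm high, with 2 x 2 square pockets with black floors, 50 mm square, 6 mm deep, 75 mm apart
- nest2 (a point): centre of the floor of cap holder pocket 2, 4 mm above the table; any cap may go in any free pocket, open side down as it came off
- nest3 (a point): centre of the floor of cap holder pocket 3, 4 mm above the table; any cap may go in any free pocket, open side down as it came off
- nest4 (a point): centre of the floor of cap holder pocket 4, 4 mm above the table; any cap may go in any free pocket, open side down as it came off
- pan_top (a point): centre of the top face of the scale's round aluminium pan (130 mm diameter, 6 mm thick, a black 68 mm circle round the middle), 62 mm above the table when empty; it moves down with the pan; z up. The fixed grey scale housing below is 150 x 150 mm, 32 mm high, with its display on the robot's side
- scale_pan (a joint): how far the sprung pan is pressed down, m: 0 empty, about 0.007 under one valve body (550 N/m), 0.020 at its bottom stop
- wrench: open-ended wrench, 170 mm long, lying flat; bystander
- screwdriver: screwdriver lying flat, about 200 mm long; bystander
- bracket: small steel angle bracket, 60 x 40 mm, 40 mm high; bystander
- collar: dark steel shaft collar, 42 mm across, 14 mm high; bystander
- barstock: square steel bar offcut, 30 x 160 x 30 mm; bystander
- oilbottle: yellow plastic oil bottle, 56 mm across, 130 mm high, red cap; bystander
Mind the look-alikes: they are no part of the job. Several things look just like the valve3: the one meant starts farthest from the robot's base.

How it is judged:
On the way, in this order (a step that is already met when the one before it is completed fails the run):
1. the yellow valve body (number 1), its cap (if it had one) in the cap holder, stands released and at rest in the middle of the scale pan (horizontal distance between valve1 and pan_top below 0.016 m and z of valve1 in the frame of pan_top between -0.004 and 0.004 m and angle between each of valve1, cap1's own z axis and vertical below 0.1 rad and contact force between valve1 and the fingers below 0.2 N and distance between cap1 and valve1 above 0.08 m and linear speed of valve1 below 0.03 m/s and ((horizontal distance between cap1 and nest1 below 0.009 m and z of cap1 in the frame of nest1 below 0.004 m) or (horizontal distance between cap1 and nest2 below 0.009 m and z of cap1 in the frame of nest2 below 0.004 m) or (horizontal distance between cap1 and nest3 below 0.009 m and z of cap1 in the frame of nest3 below 0.004 m) or (horizontal distance between cap1 and nest4 below 0.009 m and z of cap1 in the frame of nest4 below 0.004 m))), for 0.5 s.
2. the yellow valve body stands in rack pocket 1, released (horizontal distance between valve1 and pocket1 below 0.009 m and z of valve1 in the frame of pocket1 below 0.004 m and angle between valve1's own z axis and vertical below 0.1 rad and contact force between valve1 and the fingers below 0.2 N), for 0.2 s.
3. the blue valve body (number 2), its cap (if it had one) in the cap holder, stands released and at rest in the middle of the scale pan (horizontal distance between valve2 and pan_top below 0.016 m and z of valve2 in the frame of pan_top between -0.004 and 0.004 m and angle between each of valve2, cap2's own z axis and vertical below 0.1 rad and contact force between valve2 and the fingers below 0.2 N and distance between cap2 and valve2 above 0.08 m and linear speed of valve2 below 0.03 m/s and ((horizontal distance between cap2 and nest1 below 0.009 m and z of cap2 in the frame of nest1 below 0.004 m) or (horizontal distance between cap2 and nest2 below 0.009 m and z of cap2 in the frame of nest2 below 0.004 m) or (horizontal distance between cap2 and nest3 below 0.009 m and z of cap2 in the frame of nest3 below 0.004 m) or (horizontal distance between cap2 and nest4 below 0.009 m and z of cap2 in the frame of nest4 below 0.004 m))), for 0.5 s.
4. the blue valve body stands in rack pocket 2, released (horizontal distance between valve2 and pocket2 below 0.009 m and z of valve2 in the frame of pocket2 below 0.004 m and angle between valve2's own z axis and vertical below 0.1 rad and contact force between valve2 and the fingers below 0.2 N), for 0.2 s.
5. the green valve body (number 3), its cap (if it had one) in the cap holder, stands released and at rest in the middle of the scale pan (horizontal distance between valve3 and pan_top below 0.016 m and z of valve3 in the frame of pan_top between -0.004 and 0.004 m and angle between each of valve3, cap3's own z axis and vertical below 0.1 rad and contact force between valve3 and the fingers below 0.2 N and distance between cap3 and valve3 above 0.08 m and linear speed of valve3 below 0.03 m/s and ((horizontal distance between cap3 and nest1 below 0.009 m and z of cap3 in the frame of nest1 below 0.004 m) or (horizontal distance between cap3 and nest2 below 0.009 m and z of cap3 in the frame of nest2 below 0.004 m) or (horizontal distance between cap3 and nest3 below 0.009 m and z of cap3 in the frame of nest3 below 0.004 m) or (horizontal distance between cap3 and nest4 below 0.009 m and z of cap3 in the frame of nest4 below 0.004 m))), for 0.5 s.
6. the green valve body stands in rack pocket 3, released (horizontal distance between valve3 and pocket3 below 0.009 m and z of valve3 in the frame of pocket3 below 0.004 m and angle between valve3's own z axis and vertical below 0.1 rad and contact force between valve3 and the fingers below 0.2 N), for 0.2 s.
At the end, for the whole second after the job is handed in: Every valve body stands upright in the rack pocket of its own number (within 9 mm of the pocket's centre, flange on the pocket floor), every cap there is lies open side down in a pocket of the cap holder (within 9 mm, on its floor), all released and at rest (all of step 2 and all of step 4 and all of step 6 and ((horizontal distance between cap1 and nest1 below 0.009 m and z of cap1 in the frame of nest1 below 0.004 m) or (horizontal distance between cap1 and nest2 below 0.009 m and z of cap1 in the frame of nest2 below 0.004 m) or (horizontal distance between cap1 and nest3 below 0.009 m and z of cap1 in the frame of nest3 below 0.004 m) or (horizontal distance between cap1 and nest4 below 0.009 m and z of cap1 in the frame of nest4 below 0.004 m)) and angle between each of cap1, cap2, cap3's own z axis and vertical below 0.1 rad and linear speed of each of valve1, cap1, valve2, cap2, valve3, cap3 below 0.02 m/s and ((horizontal distance between cap2 and nest1 below 0.009 m and z of cap2 in the frame of nest1 below 0.004 m) or (horizontal distance between cap2 and nest2 below 0.009 m and z of cap2 in the frame of nest2 below 0.004 m) or (horizontal distance between cap2 and nest3 below 0.009 m and z of cap2 in the frame of nest3 below 0.004 m) or (horizontal distance between cap2 and nest4 below 0.009 m and z of cap2 in the frame of nest4 below 0.004 m)) and ((horizontal distance between cap3 and nest1 below 0.009 m and z of cap3 in the frame of nest1 below 0.004 m) or (horizontal distance between cap3 and nest2 below 0.009 m and z of cap3 in the frame of nest2 below 0.004 m) or (horizontal distance between cap3 and nest3 below 0.009 m and z of cap3 in the frame of nest3 below 0.004 m) or (horizontal distance between cap3 and nest4 below 0.009 m and z of cap3 in the frame of nest4 below 0.004 m))); the robot touches nothing.
It fails at once if the scale pan is driven down onto its bottom stop (a part dropped or pressed hard on it) (value of joint scale_pan above 0.0185 m).
It fails at once if a tool or other thing that does not belong to the job is shoved aside (more than 50 mm) (distance of any of wrench, screwdriver, bracket, collar, barstock, oilbottle from where it was at the start of the episode above 0.05 m).
Of cap1, cap2, cap3 only 1 to 3 are there at a start; the rules pass over those that are not, and their reading is None.
At some moment in a run one of valve1, valve2, valve3 may be knocked a few centimetres aside while the robot is not near it.
Once in a run the grip may slacken for a moment while it holds something.
It also fails if it takes over 210 s, if anything falls off the work surface, if the arm or the gripper's body presses on something with over 40 N, if the wrist force passes 120 N, or if a joint passes its speed limit or range.

### The arm

A 7-joint arm with a two-finger parallel gripper is mounted at the origin on the work surface. World frame = base frame: x ahead of the robot, y to its left, z up, the work surface at z = 0. Lengths are in m, angles in rad, forces in N, time in s.
With the tool pointing down it reaches from about 0.425 to 0.925 m from the base axis. Payload 6.8 kg.
Tool frame: the origin (TCP) lies at the very end of the fingers, on their centre line; the grasp point (between the pads) lies 19 mm behind it; z points along the fingers, y is the line along which they close (so a half turn about z gives the same grasp; the last joint's range is limited). The gripper opens to 88 mm and grips with 3 to 60 N. Pads are 20 mm wide; open, the fingers measure 115 mm over their backs; the gripper's body (75 mm by 178 mm) begins 61 mm behind the grasp point.
Start: joints at [1.182, 0.477, 0.022, 1.555, -0.011, 1.109, -0.083], TCP at [0.187, -0.649, 0.223] pointing down, gripper open.
Joint ranges: [-2.96, 2.96], [-0.34, 2.1], [-1.41, 1.46], [0.24, 2.44], [-1.37, 4.51], [0.17, 1.92], [-2.96, 2.96]. Speed limits (rad/s): [2.39, 2.39, 3.14, 3.14, 3.14, 3.14, 3.14].

### API

Orientations are given as a unit quaternion [w, x, y, z].
In Python, from plant import manip, grab_frame, get_calibration gives the robot as it stands.
- The arm moves only by the tool drive_tool, never from a script. Its argument "commands" is one flat list of numbers, 4 for each row, row after row: the shift along the tool's x, y, z in m, then the turn about the tool's z in degrees. In form: [x, y, z, yaw, x, y, z, yaw, ...]. A call has exactly 5 rows; each row shifts and turns the commanded pose from where the row before left it, along the tool's axes as they then stand; what a row does not reach is not made up. A row lasts 1/10 s, in which the tool goes at most 50 mm and 8.59 degrees, less where a joint would pass 70% of its speed; a pose out of reach is approached as far as the arm can. A call with a gripper value outside its range is refused whole. "claw" is the opening, from -1 (shut) to 1 (fully open), set as the call begins (left out, the last holds). The fingers move at their own pace and stop on an object; "squeeze" is the grip in N (left out, the last holds). Time passes only in rows, so rows that do not move let the fingers close, or fill a call up. It gives the time, the measured TCP pose, the force, the opening and the grip force at its end, in the units of the state.
- manip.read_state(): the state, without advancing time (a new reading comes with each control period).
- grab_frame(name): name is "scene" or "top" or "wrist"; returns the picture (420x560x3 uint8, blue, green, red); there is no depth.
- get_calibration(name): a dict with "fov_y" (degrees; the focal length in pixels is half the picture's height over the tangent of half this angle, whatever the lens; pixels are square), "cx", "cy" (the principal point, pixels), "R" (3x3) and "t" (3): a world point X has camera coordinates R X + t; the wrist camera has in their place "T_tool_cam" (4x4, takes a point from camera to tool coordinates, whose origin is the TCP and whose axes are the flange's). Camera axes: x right, y down, z forward; pixel columns grow to the right and rows downward; lengths in m; the calibration is good to about 2 mm. A picture is of the moment at which its call begins: read the wrist's pose just before it. get_calibration takes no time and is no camera call.
- manip.hand_in(): hands the job in; it is judged then, once.
The state is a dict: "time_s": time; "joint_positions": joint angles; "qd": joint speeds; "effort": joint torques, N m; "position": TCP position; "tcp_rot": TCP orientation; "contact_force": force on the tool from outside, world axes, zero at the start; "torque": the same for the moment, N m; "width": finger opening in m; "finger_force": force on a finger pad.
Only numpy, scipy, OpenCV 4.12 (cv2) and the standard library are available. Lean on these libraries where they do the work, as an engineer would, in place of code of your own. Each camera call takes 0.05 s, during which the arm holds its last target. There are 200 camera calls.

## Working session

There is one attempt and no reset: what is moved stays moved. The work goes in short steps, Python scripts to look and compute and a tool call to move; the robot and the scene stay as the last step left them, time stands still between calls to the robot, and variables do not carry over. Pictures are saved under pics/ and viewed, at most 14 in all, crops included, and the job is handed in when it is done.

Besides the shell and the picture viewer there is one more tool, called after "Emit:" as a command line: name --argument value ..., lists and objects as JSON in quotes. drive_tool: Moves the arm, as the interface text tells. Its arguments: {"type":"object","properties":{"commands":{"type":"array","items":{"type":"number"}},"claw":{"type":"number"},"squeeze":{"type":"number"}},"required":["commands"]}

```bash
ls; mkdir -p pics; python3 - <<'E'
from plant import manip, grab_frame, get_calibration
import cv2,numpy as np
np.set_printoptions(precision=4,suppress=True)
s=manip.read_state();print(s)
for n in("scene","top","wrist"):
    print(n,get_calibration(n))
    im=grab_frame(n);cv2.imwrite(f"pics/{n}0.png",im)
a=cv2.imread("pics/top0.png")
cv2.imwrite("pics/a.png",cv2.resize(a,(800,600),interpolation=cv2.INTER_CUBIC))
a=cv2.imread("pics/scene0.png")
cv2.imwrite("pics/b.png",cv2.resize(a,(800,600),interpolation=cv2.INTER_CUBIC))
E
```

```text
pics
{'time_s': 0.0, 'joint_positions': array([ 1.1819,  0.4778,  0.0223,  1.5565, -0.0115,  1.1093, -0.0831]), 'qd': array([-0.0006,  0.0007, -0.0005, -0.0017, -0.0001,  0.0004,  0.0006]), 'effort': array([ -0.0008, -58.2856,   1.5342, -27.2608,  -0.0544,   0.0171,
         0.0001]), 'position': array([ 0.1869, -0.648 ,  0.2217]), 'tcp_rot': array([-0.0009,  0.9902,  0.14  , -0.0002]), 'contact_force': array([ 0.277 , -0.0694, -0.0176]), 'torque': array([ 0.0049, -0.0198, -0.0026]), 'finger_force': 0.0, 'width': 0.08770951994760176}
scene {'fov_y': 54.149413892485434, 'cx': 278.95598592121814, 'cy': 206.6316407924359, 'R': array([[-0.3234,  0.9462,  0.012 ],
       [ 0.7415,  0.2613, -0.618 ],
       [-0.5879, -0.1909, -0.7861]]), 't': array([ 0.1348, -0.3311,  1.3492])}
top {'fov_y': 54.73778366167002, 'cx': 285.0499625262836, 'cy': 202.43310121651345, 'R': array([[ 0.0231, -0.9997, -0.0003],
       [-0.9935, -0.0229, -0.1116],
       [ 0.1116,  0.0029, -0.9938]]), 't': array([0.0138, 0.5169, 1.0402])}
wrist {'fov_y': 64.08645617309692, 'cx': 275.93711520760087, 'cy': 212.38591147859472, 'T_tool_cam': array([[ 0.0004, -0.964 , -0.2657,  0.0734],
       [ 1.    ,  0.0003,  0.0001, -0.0001],
       [ 0.    , -0.2657,  0.964 , -0.1621],
       [ 0.    ,  0.    ,  0.    ,  1.    ]])}
```

View pics/a.png

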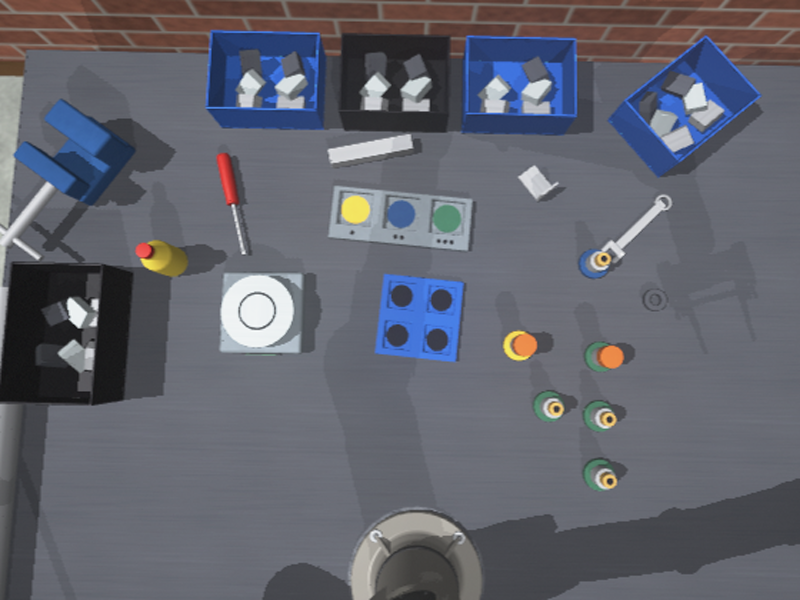

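View pics/b.png

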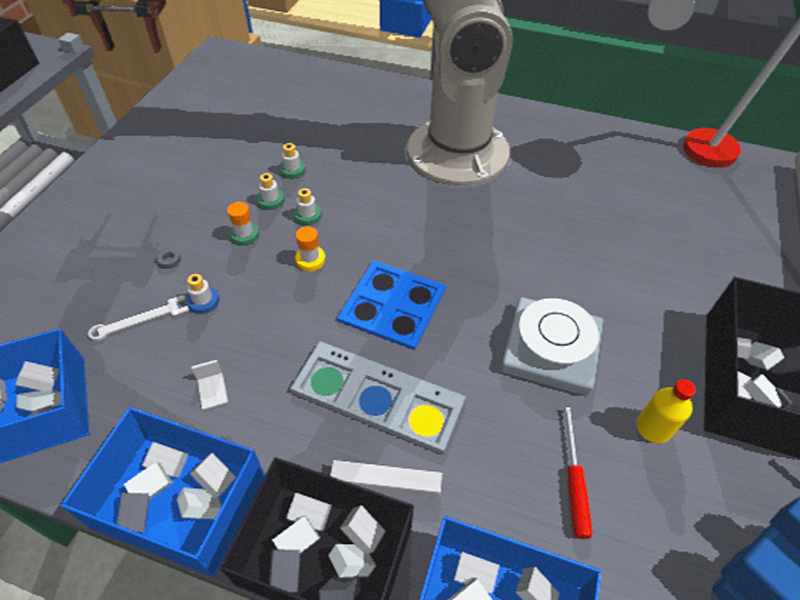

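Top view (800×600 crop): valve1 is yellow with a cap at (520,345), valve2 is blue and bare at (597,262), next to the wrench jaw. There are four green candidates: A capped (605,357), B (548,406), C (600,415) and D (600,475). The rack is at (400,217), the cap holder at (420,318) and the scale at (258,311). I'll measure these now and compare the green ones' distances.

```bash
cat > h.py <<'E'
from plant import manip, grab_frame, get_calibration
import cv2,numpy as np
np.set_printoptions(precision=4,suppress=True)
def cam(n):
    c=get_calibration(n); f=210/np.tan(np.radians(c["fov_y"]/2))
    if n=="wrist":
        s=manip.read_state(); w,x,y,z=s["tcp_rot"]
        from scipy.spatial.transform import Rotation as Ro
        M=np.eye(4);M[:3,:3]=Ro.from_quat([x,y,z,w]).as_matrix();M[:3,3]=s["position"]
        T=M@c["T_tool_cam"]; return f,c["cx"],c["cy"],T[:3,:3],T[:3,3]
    return f,c["cx"],c["cy"],c["R"].T,-c["R"].T@c["t"]
def ray(k,u,v,z):
    f,cx,cy,R,o=k; d=R@np.array([(u-cx)/f,(v-cy)/f,1]); return o+d*(z-o[2])/d[2]
def pix(k,X):
    f,cx,cy,R,o=k; p=R.T@(np.asarray(X)-o); return np.array([cx+f*p[0]/p[2],cy+f*p[1]/p[2]])
RNG={"orange":((6,140,120),(16,255,255)),"yellow":((22,120,110),(34,255,255)),
"blue":((100,110,40),(122,255,255)),"green":((65,70,30),(90,255,255)),"black":((0,0,0),(180,255,35))}
def blobs(im,col,amin=20,amax=1e9):
    m=cv2.inRange(cv2.cvtColor(im,cv2.COLOR_BGR2HSV),*map(np.array,RNG[col]))
    n,l,s,c=cv2.connectedComponentsWithStats(m)
    return [(c[i],s[i,4],s[i,:4],l==i) for i in range(1,n) if amin<=s[i,4]<=amax]
E
python3 - <<'E'
from h import *
im=cv2.imread("pics/top0.png");k=cam("top")
print("cam",k[4])
for c,z in(("orange",.074),("yellow",.006),("blue",.006),("green",.006),("black",.004)):
    for b in blobs(im,c,25,3000):
        if b[0][1]>85: print(c,b[0],b[1],b[2],ray(k,*b[0],z)[:2],ray(k,*b[0],.014)[:2])
g=cv2.cvtColor(im,cv2.COLOR_BGR2HSV)
print(im[218,180],im[200,180])
w=im[180:260,140:225]; cv2.imwrite("pics/c.png",np.hstack([cv2.resize(w,None,fx=4,fy=4)[:300], cv2.resize(im[215:350,350:450],(300,405))[:300]]))
cv2.imwrite("pics/d.png",cv2.resize(im[165:350,345:475],(560,797)[::1] if 0 else (420,598),interpolation=cv2.INTER_CUBIC))
E
```

```text
cam [0.3972 0.0226 1.0914]
orange [367.0385 241.0769] 208 [359 234  17  15] [ 0.419  -0.1813] [ 0.4203 -0.1934]
orange [426.8174 249.413 ] 230 [418 242  18  16] [ 0.4018 -0.3302] [ 0.4021 -0.351 ]
yellow [248.216  146.2927] 287 [239 137  19  19] [0.6712 0.13  ] [0.6691 0.1292]
yellow [114.3163 181.9209] 430 [ 99 168  31  25] [0.5643 0.4893] [0.563  0.4858]
yellow [358.4351 242.1985] 131 [352 232  19  20] [ 0.417  -0.1721] [ 0.4168 -0.1706]
blue [280.364  149.3566] 272 [271 140  19  19] [0.6646 0.0419] [0.6627 0.0418]
blue [412.0365 185.6496] 137 [405 175  20  20] [ 0.5726 -0.3166] [ 0.5713 -0.3141]
blue [293.3336 222.1201] 2557 [262 192  63  62] [0.4665 0.0024] [0.466  0.0025]
green [312.3907 152.4767] 279 [303 144  19  18] [ 0.6579 -0.0457] [ 0.656  -0.0452]
green [415.6212 249.3182] 132 [409 239  18  21] [ 0.4017 -0.3241] [ 0.4016 -0.3215]
green [380.25   283.4714] 140 [373 274  20  21] [ 0.3101 -0.2298] [ 0.3108 -0.2279]
green [415.0511 290.1898] 137 [408 281  18  21] [ 0.2949 -0.3212] [ 0.2956 -0.3187]
green [415.1757 330.2635] 148 [408 321  21  23] [ 0.1924 -0.3202] [ 0.1939 -0.3177]
black [ 78.2295 234.3572] 1943 [ 65 185  28  98] [0.4206 0.5767] [0.4204 0.5716]
[243 242 239] [241 240 235]
```

View pics/d.png

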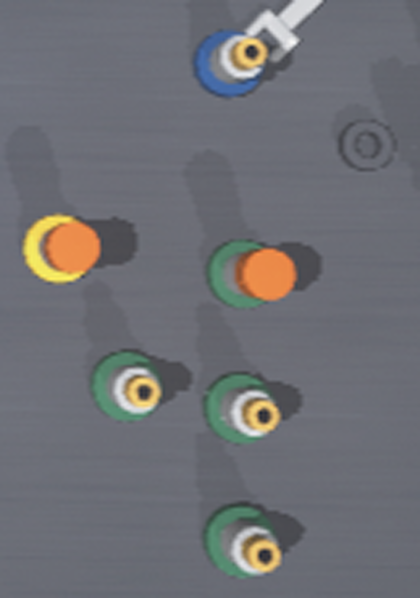

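Farthest from the base is A, at 0.52 m (C 0.44, B 0.39, D 0.37). The crop shows A capped at (267,273), so valve3 is the capped green body at about (0.40,−0.33). Valve2 is bare. I'll start with valve1.

```bash
python3 - <<'E'
from h import *
im=cv2.imread("pics/top0.png");k=cam("top")
g=im.max(2)
m=((g<60)).astype(np.uint8)
n,l,s,c=cv2.connectedComponentsWithStats(m)
for i in range(1,n):
    if 40<s[i,4]<600 and 255<c[i][0]<335 and 190<c[i][1]<260: print("nest",c[i],s[i],ray(k,*c[i],.004))
sub=im[180:260,140:225].min(2)
for th in(215,225,232):
    n,l,s,c=cv2.connectedComponentsWithStats((sub>th).astype(np.uint8))
    for i in range(1,n):
        if s[i,4]>300: print(th,"pan",c[i]+[140,180],s[i])
ci=cv2.HoughCircles(sub,cv2.HOUGH_GRADIENT_ALT,1.5,10,param1=200,param2=.6,minRadius=8,maxRadius=32);print(ci)
if ci is not None:
    for q in ci[0]: print(ray(k,q[0]+140,q[1]+180,.062))
E
```

```text
215 pan [179.3581 217.5347] [  15   13   50   50 1399]
215 pan [179.5556 217.1679] [ 29  26  22  23 405]
225 pan [179.388 217.609] [  15   13   50   50 1335]
225 pan [179.4873 217.1701] [ 29  26  22  23 394]
232 pan [179.4022 217.5236] [  16   13   48   50 1293]
232 pan [179.3792 217.2416] [ 29  26  22  23 385]
[[[39.     37.5    26.6686]
  [39.     37.5    12.6129]]]
[0.468  0.2943 0.062 ]
[0.468  0.2943 0.062 ]
```

Emit:
drive_tool --commands '[0,0,0,8.05,0,0,0,8.05,0.02,-0.04,0,0,0.02,-0.04,0,0,0.02,-0.04,0,0]' --claw 1

```text
time_s: 0.65
position: [0.2475, -0.527, 0.2222]
tcp_rot: [-0.0, 1.0, -0.0, -0.0]
contact_force: [0.3, 0.2, 0.4]
width: 0.0876
finger_force: 0.0
```

Emit:
drive_tool --commands '[0.022,-0.042,0,0,0.022,-0.042,0,0,0.022,-0.042,0,0,0.022,-0.042,0,0,0.022,-0.042,0,0]'

```text
time_s: 1.15
position: [0.3576, -0.3168, 0.2227]
tcp_rot: [0.0, 1.0, -0.0, 0.0]
contact_force: [1.4, -0.3, -0.2]
width: 0.088
finger_force: 0.0
```

Emit:
drive_tool --commands '[0.02,-0.042,0,0,0.02,-0.042,0,0,0.02,-0.042,0,0,0,0,0,0,0,0,0,0]'

```text
time_s: 1.65
position: [0.4173, -0.1919, 0.2226]
tcp_rot: [0.0, 1.0, 0.001, -0.0]
contact_force: [-0.4, -1.3, 0.4]
width: 0.088
finger_force: 0.0
```

```bash
python3 - <<'E'
from h import *
k=cam("wrist");im=grab_frame("wrist");cv2.imwrite("pics/w1.png",im)
for c,z in(("orange",.074),("yellow",.014)):
    for b in blobs(im,c,100):
        hull=cv2.convexHull(np.argwhere(b[3])[:,::-1].astype(np.int32))
        (q,r)=cv2.minEnclosingCircle(hull)
        print(c,b[0],b[1],b[2],ray(k,*b[0],z),"circ",q,r,ray(k,*q,z))
im=cv2.imread("pics/top0.png");k=cam("top")
v=cv2.cvtColor(im,cv2.COLOR_BGR2HSV)
bl=blobs(im,"blue",2000)[0]
x,y,w,h=bl[2]
m=np.zeros(im.shape[:2],np.uint8);m[y+3:y+h-3,x+3:x+w-3]=(im[y+3:y+h-3,x+3:x+w-3,0]<75)
n,l,s,c=cv2.connectedComponentsWithStats(m)
for i in range(1,n):
    if s[i,4]>40: print("nest",c[i],s[i],ray(k,*c[i],.004))
E
```

```text
orange [269.5754 187.6034] 179 [249 174  37  44] [ 0.4292 -0.1856  0.074 ] circ (265.0, 195.5) 21.86902618408203 [ 0.4215 -0.1813  0.074 ]
orange [412.0724 206.7048] 525 [393 191  49  44] [ 0.411  -0.3219  0.074 ] circ (416.6156921386719, 212.611572265625) 24.52385902404785 [ 0.4051 -0.3269  0.074 ]
yellow [431.1628  15.3511] 393 [417   1  28  30] [ 0.5905 -0.3443  0.014 ] circ (430.5, 15.5) 15.508162498474121 [ 0.5903 -0.3437  0.014 ]
yellow [267.0789 174.5863] 684 [242 161  49  38] [ 0.432  -0.1818  0.014 ] circ (266.0922546386719, 184.72885131835938) 24.76413345336914 [ 0.4205 -0.1806  0.014 ]
```

View pics/w1.png

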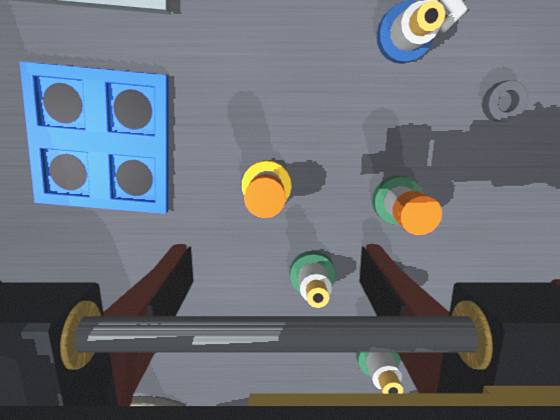

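Wrist view: valve1's cap top is at (265,196) and its flange at (266,185), which puts valve1 at about (0.4205,−0.181). The four nest discs are near (62,103), (132,109), (67,171) and (134,177).

```bash
python3 - <<'E'
from h import *
k=cam("wrist");im=cv2.imread("pics/w1.png")
for n,kk,cs in(("pics/w1.png",k,[(62,103),(132,109),(67,171),(134,177)]),("pics/top0.png",cam("top"),[(281,206),(309,209),(278,235),(305,238)])):
    im=cv2.imread(n); hsv=cv2.cvtColor(im,cv2.COLOR_BGR2HSV)
    R=25 if "w1" in n else 9
    for x,y in cs:
        s=hsv[y-R:y+R+1,x-R:x+R+1,1]; m=(s<90).astype(np.uint8)
        nn,l,st,c=cv2.connectedComponentsWithStats(m); i=1+st[1:,4].argmax()
        p=c[i]+[x-R,y-R]; print(n,p,st[i],ray(kk,*p,.004))
E
```

```text
pics/w1.png [ 62.1881 102.5898] [   6    5   39   40 1180] [0.5079 0.0378 0.004 ]
pics/w1.png [132.126  108.9096] [   7    6   38   39 1151] [ 0.5014 -0.0369  0.004 ]
pics/w1.png [ 67.4703 171.5891] [   7    8   37   36 1010] [0.4332 0.0444 0.004 ]
pics/w1.png [133.8599 177.2444] [  7   8  36  35 978] [ 0.4267 -0.0304  0.004 ]
pics/top0.png [280.6875 206.525 ] [  2   3  14  14 160] [0.5079 0.0373 0.004 ]
pics/top0.png [308.4231 209.6154] [  2   3  14  14 156] [ 0.5012 -0.0376  0.004 ]
pics/top0.png [277.6303 234.2485] [  2   1  14  15 165] [0.4332 0.0436 0.004 ]
pics/top0.png [305.5864 237.3519] [  3   1  14  15 162] [ 0.4267 -0.0313  0.004 ]
```

Emit:
drive_tool --commands '[0.003,-0.011,0.02,0,0,0,0.04,0,0,0,0.04,0,0,0,0.03,0,0,0,0.02,0]'

```text
time_s: 2.2
position: [0.4181, -0.1832, 0.0704]
tcp_rot: [-0.0, 1.0, -0.002, -0.002]
contact_force: [-0.2, 0.1, -0.8]
width: 0.0876
finger_force: 0.0
```

Emit:
drive_tool --commands '[0,0,0.014,0,0,0,0,0,0,0,0,0,0,0,0,0,0,0,0,0]'

```text
time_s: 2.7
position: [0.4207, -0.1822, 0.0595]
tcp_rot: [0.0, 1.0, -0.0, 0.001]
contact_force: [0.5, -0.0, -0.1]
width: 0.0881
finger_force: 0.0
```

Emit:
drive_tool --commands '[0,0,0.001,0,0,0,0,0,0,0,0,0,0,0,0,0,0,0,0,0]' --claw -1 --squeeze 15

```text
time_s: 3.2
position: [0.4202, -0.1816, 0.0577]
tcp_rot: [0.0, 1.0, -0.0, 0.0]
contact_force: [0.2, -0.0, 0.4]
width: 0.0511
finger_force: 0.0
```

Emit:
drive_tool --commands '[0,0,0,0,0,0,-0.005,0,0,0,-0.01,0,0,0,-0.02,0,0,0,-0.02,0]'

```text
time_s: 3.7
position: [0.42, -0.1815, 0.1138]
tcp_rot: [-0.0, 1.0, -0.0, -0.0]
contact_force: [1.0, -0.1, -0.2]
width: 0.0407
finger_force: 15.0
```

Emit:
drive_tool --commands '[0.02,-0.036,0,0,0.02,-0.036,0,0,0.02,-0.036,0,0,0.021,-0.036,0,0,0,0,0,0]'

```text
time_s: 4.2
position: [0.5044, -0.0314, 0.1141]
tcp_rot: [-0.002, 1.0, 0.004, 0.002]
contact_force: [-1.2, -1.0, 0.3]
width: 0.0408
finger_force: 15.0
```

Emit:
drive_tool --commands '[0,0,0.03,0,0,0,0.03,0,0,0,0.015,0,0,0,0,0,0,0,0,0]'

```text
time_s: 4.7
position: [0.5014, -0.038, 0.0383]
tcp_rot: [0.0, 1.0, -0.0, 0.0]
contact_force: [0.1, -0.2, 0.6]
width: 0.0404
finger_force: 15.0
```

```bash
python3 - <<'E'
from h import *
print(manip.read_state()["position"])
im=grab_frame("scene")
cv2.imwrite("pics/e.png",cv2.resize(im[150:260,200:340],(700,550),interpolation=cv2.INTER_CUBIC))
E
```

```text
[ 0.5014 -0.038   0.0383]
```

View pics/e.png

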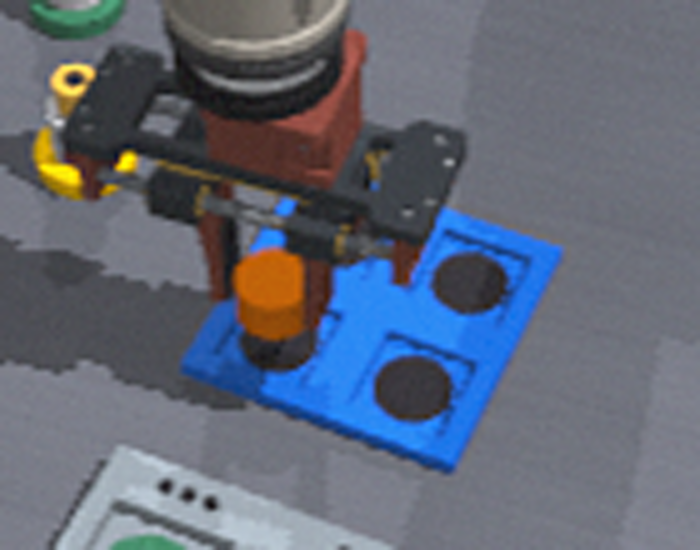

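The cap is held upright at (270,290), above nest 2's disc (280,345). Valve1 now stands bare.

Emit:
drive_tool --commands '[0,0,0.01,0,0,0,0.006,0,0,0,0.003,0,0,0,0.002,0,0,0,0,0]'

```text
time_s: 5.25
position: [0.501, -0.0376, 0.0164]
tcp_rot: [-0.0, 1.0, -0.0, -0.0]
contact_force: [0.6, 0.1, 0.0]
width: 0.0405
finger_force: 15.0
```

Emit:
drive_tool --commands '[0,0,0.001,0,0,0,0.001,0,0,0,0.001,0,0,0,0,0,0,0,0,0]'

```text
time_s: 5.75
position: [0.5014, -0.0377, 0.0139]
tcp_rot: [0.0, 1.0, -0.0, 0.0]
contact_force: [-0.2, 0.3, 5.1]
width: 0.0405
finger_force: 15.0
```

Emit:
drive_tool --commands '[0,0,-0.001,0,0,0,0,0,0,0,0,0,0,0,0,0,0,0,0,0]' --claw 1

```text
time_s: 6.25
position: [0.5012, -0.0377, 0.0146]
tcp_rot: [0.0, 1.0, -0.0, -0.0]
contact_force: [0.1, -0.2, -0.4]
width: 0.0773
finger_force: 0.0
```

Emit:
drive_tool --commands '[0,0,-0.02,0,0,0,-0.04,0,0,0,-0.045,0,0,0,-0.045,0,0,0,-0.04,0]'

```text
time_s: 6.75
position: [0.5012, -0.0376, 0.207]
tcp_rot: [-0.0, 1.0, -0.0, 0.001]
contact_force: [0.3, -0.6, 0.3]
width: 0.0879
finger_force: 0.0
```

Emit:
drive_tool --commands '[-0.025,0.036,0,0,-0.025,0.036,0,0,-0.025,0.036,0,0,0,0,0,0,0,0,0,0]'

```text
time_s: 7.25
position: [0.4258, -0.1463, 0.2048]
tcp_rot: [0.0, 1.0, -0.001, 0.0]
contact_force: [-0.1, -0.2, -0.3]
width: 0.088
finger_force: 0.0
```

```bash
cat > see.py <<'E'
from h import *
import sys
n=sys.argv[1]; S=manip.read_state()
k=cam("wrist");im=grab_frame("wrist");cv2.imwrite(f"pics/{n}.png",im)
print("tcp",S["position"],"t",S["time_s"])
for c,z in(("orange",None),("yellow",.014),("blue",.014),("green",.014)):
    z=z or float(sys.argv[2])
    for b in blobs(im,c,150,6000):
        hull=cv2.convexHull(np.argwhere(b[3])[:,::-1].astype(np.int32))
        q,r=cv2.minEnclosingCircle(hull)
        print(c,b[1],b[2],"circ",np.array(q),round(r,1),ray(k,*q,z)[:2])
E
python3 see.py w2 .03
```

```text
tcp [ 0.4258 -0.1463  0.2048] t 7.25
orange 154 [161  98  29  40] circ [170.4143 116.6333] 20.9 [ 0.5025 -0.0443]
orange 758 [444 203  56  46] circ [471.4255 224.0851] 27.7 [ 0.393  -0.3516]
yellow 475 [480   4  30  32] circ [494.8535  19.7198] 16.4 [ 0.5897 -0.3527]
yellow 879 [283 171  51  51] circ [307.6953 195.5358] 25.9 [ 0.4206 -0.1802]
yellow 216 [301 198  25  23] circ [313.0357 208.6071] 12.3 [ 0.4061 -0.1864]
blue 1434 [427   3  58  65] circ [455.3831  34.7338] 34.6 [ 0.577  -0.3173]
green 999 [417 185  54  51] circ [443.5862 208.8046] 27.5 [ 0.4055 -0.3284]
green 605 [329 263  32  45] circ [351.  285.5] 23.3 [ 0.3137 -0.2329]
green 428 [414 275  39  24] circ [432.5 288.5] 20.8 [ 0.3096 -0.328 ]
green 262 [396 359  17  33] circ [405.5 375. ] 17.3 [ 0.1891 -0.3086]
```

View pics/w2.png

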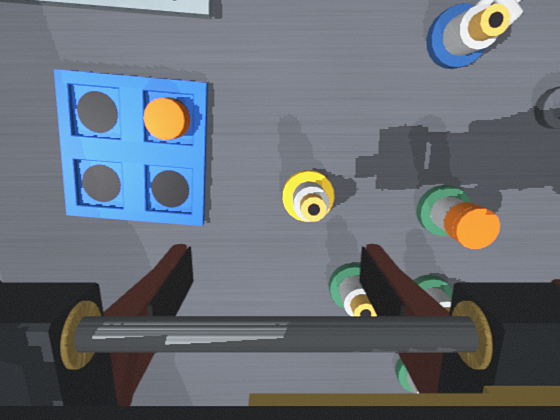

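Wrist view: cap1 sits in the nest at (167,118). Bare valve1's flange is at (308,196) → (0.4206,−0.180). Next I grip the barrel.

Emit:
drive_tool --commands '[-0.005,0.034,0,0,0,0,0.04,0,0,0,0.045,0,0,0,0.045,0,0,0,0.03,0]'

```text
time_s: 7.8
position: [0.4212, -0.1776, 0.0421]
tcp_rot: [-0.001, 1.0, 0.001, -0.001]
contact_force: [0.5, -0.2, -0.0]
width: 0.0878
finger_force: 0.0
```

Emit:
drive_tool --commands '[0,0,0.015,0,0,0,0.009,0,0,0,0,0,0,0,0,0,0,0,0,0]'

```text
time_s: 8.3
position: [0.4222, -0.1796, 0.0216]
tcp_rot: [0.0, 1.0, 0.0, 0.001]
contact_force: [-0.2, -0.7, 0.5]
width: 0.0878
finger_force: 0.0
```

Emit:
drive_tool --commands '[0,0,0,0,0,0,0,0,0,0,0,0,0,0,0,0,0,0,0,0]' --claw -1 --squeeze 40

```text
time_s: 8.8
position: [0.4212, -0.1797, 0.0207]
tcp_rot: [0.0, 1.0, -0.0, 0.0]
contact_force: [-0.3, 0.2, 0.8]
width: 0.0514
finger_force: 0.0
```

Emit:
drive_tool --commands '[0,0,0,0,0,0,0,0,0,0,0,0,0,0,0,0,0,0,0,0]'

```text
time_s: 9.3
position: [0.4212, -0.1798, 0.0206]
tcp_rot: [0.0, 1.0, -0.0, 0.0]
contact_force: [0.1, -1.9, -0.9]
width: 0.0356
finger_force: 40.0
```

Emit:
drive_tool --commands '[0,0,-0.01,0,0,0,-0.03,0,0,0,-0.035,0,0.01,-0.02,-0.025,0,0.012,-0.035,0,0]'

```text
time_s: 9.8
position: [0.445, -0.1265, 0.1243]
tcp_rot: [0.001, 1.0, -0.003, 0.003]
contact_force: [1.8, 0.2, -4.9]
width: 0.0355
finger_force: 40.0
```

Emit:
drive_tool --commands '[0.012,-0.042,0,0,0.013,-0.042,0,0,0,-0.042,0,0,0,-0.042,0,0,0,-0.042,0,0]'

```text
time_s: 10.3
position: [0.4672, 0.087, 0.1209]
tcp_rot: [0.0, 1.0, -0.0, -0.0]
contact_force: [0.6, 0.0, -3.6]
width: 0.0349
finger_force: 40.0
```

Emit:
drive_tool --commands '[0,-0.042,0,0,0,-0.042,0,0,0,-0.042,0,0,0,-0.042,0,0,0,-0.03,0,0]'

```text
time_s: 10.8
position: [0.4669, 0.2865, 0.121]
tcp_rot: [-0.0, 1.0, 0.001, -0.0]
contact_force: [0.5, 0.7, -3.5]
width: 0.0355
finger_force: 40.0
```

Emit:
drive_tool --commands '[0,-0.01,0,0,0,0,0,0,0,0,0,0,0,0,0,0,0,0,0,0]'

```text
time_s: 11.3
position: [0.4686, 0.2916, 0.1206]
tcp_rot: [0.0, 1.0, -0.001, -0.0]
contact_force: [-0.2, -0.4, -3.3]
width: 0.0357
finger_force: 40.0
```

```bash
python3 - <<'E'
from h import *
print(manip.read_state()["position"])
im=grab_frame("scene")
k=cam("scene");u,v=pix(k,[.468,.294,.09]).astype(int)
cv2.imwrite("pics/f.png",cv2.resize(im[max(0,v-60):v+60,u-75:u+75],(700,560),interpolation=cv2.INTER_CUBIC))
E
```

```text
[0.4686 0.2916 0.1206]
```

View pics/f.png

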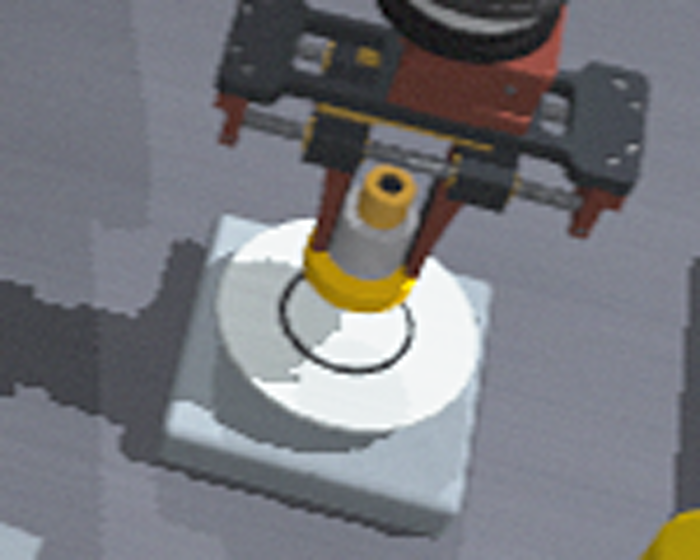

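Valve1 is held upright at (365,240), over the pan's ring (347,318). I'll lower it gently.

Emit:
drive_tool --commands '[0,-0.002,0.015,0,0,0,0.012,0,0,0,0.006,0,0,0,0,0,0,0,0,0]'

```text
time_s: 11.85
position: [0.4681, 0.2954, 0.0873]
tcp_rot: [0.0, 1.0, -0.0, -0.0]
contact_force: [0.6, -0.2, -3.9]
width: 0.0353
finger_force: 40.0
```

Emit:
drive_tool --commands '[0,0,0.003,0,0,0,0.002,0,0,0,0.002,0,0,0,0.002,0,0,0,0,0]'

```text
time_s: 12.35
position: [0.4685, 0.2955, 0.0787]
tcp_rot: [-0.0, 1.0, -0.0, 0.0]
contact_force: [-0.5, -0.3, -2.1]
width: 0.0356
finger_force: 40.0
```

Emit:
drive_tool --commands '[0,0,0.001,0,0,0,0.001,0,0,0,0,0,0,0,0,0,0,0,0,0]'

```text
time_s: 12.85
position: [0.4685, 0.2955, 0.0768]
tcp_rot: [-0.0, 1.0, -0.0, 0.0]
contact_force: [1.1, -0.6, -0.0]
width: 0.0351
finger_force: 40.0
```

Emit:
drive_tool --commands '[0,0,0,0,0,0,0,0,0,0,0,0,0,0,0,0,0,0,0,0]' --claw 0.6

```text
time_s: 13.35
position: [0.4683, 0.2954, 0.0767]
tcp_rot: [-0.0, 1.0, -0.0, 0.0]
contact_force: [-0.5, -0.1, 0.4]
width: 0.0696
finger_force: 0.0
```

Emit:
drive_tool --commands '[0,0,0,0,0,0,0,0,0,0,0,0,0,0,0,0,0,0,0,0]'

```text
time_s: 13.85
position: [0.4683, 0.2954, 0.0766]
tcp_rot: [0.0, 1.0, -0.0, 0.0]
contact_force: [-0.1, 0.3, -0.2]
width: 0.0703
finger_force: 0.0
```

Emit:
drive_tool --commands '[0,0,0,0,0,0,0,0,0,0,0,0,0,0,0,0,0,0,0,0]'

```text
time_s: 14.35
position: [0.4683, 0.2954, 0.0767]
tcp_rot: [0.0, 1.0, -0.0, 0.0]
contact_force: [-0.1, 1.0, 0.5]
width: 0.0705
finger_force: 0.0
```

Emit:
drive_tool --commands '[0,0,0,0,0,0,0,0,0,0,0,0,0,0,0,0,0,0,0,0]'

```text
time_s: 14.85
position: [0.4683, 0.2953, 0.0766]
tcp_rot: [0.0, 1.0, -0.0, 0.0]
contact_force: [0.7, 0.5, -0.8]
width: 0.0704
finger_force: 0.0
```

```bash
python3 - <<'E'
from h import *
im=grab_frame("scene");k=cam("scene")
print(manip.read_state()["time_s"])
for b in blobs(im,"yellow",60):
    hull=cv2.convexHull(np.argwhere(b[3])[:,::-1].astype(np.int32))
    q,r=cv2.minEnclosingCircle(hull); print(b[0],b[1],q,r,ray(k,*q,.062))
k=cam("top");im=grab_frame("top")
for b in blobs(im,"blue",60,300)+blobs(im,"green",60,300)+blobs(im,"orange",60,300): 
  if b[0][1]>85:print(b[0],ray(k,*b[0],.006))
E
```

```text
14.9
[390.2038 232.4455] 211 (391.5, 228.5) 12.349188804626465 [0.4635 0.2965 0.062 ]
[464.0172 291.0091] 989 (465.0, 291.0) 21.095121383666992 [0.5741 0.4709 0.062 ]
[298.0049 294.1271] 409 (298.2701110839844, 293.5574645996094) 11.818346977233887 [0.6964 0.1378 0.062 ]
[280.3297 149.3626] [0.6646 0.042  0.006 ]
[412.0362 185.8478] [ 0.5721 -0.3166  0.006 ]
[312.4945 152.4945] [ 0.6579 -0.046   0.006 ]
[415.6019 249.9126] [ 0.4001 -0.324   0.006 ]
[380.5811 283.1757] [ 0.3109 -0.2307  0.006 ]
[415.3034 289.7724] [ 0.2959 -0.3219  0.006 ]
[415.6231 330.3615] [ 0.1922 -0.3214  0.006 ]
[309.2675 209.3376] [ 0.5019 -0.0397  0.006 ]
[427.604  249.3218] [ 0.4024 -0.3559  0.006 ]
```

Emit:
drive_tool --commands '[0,0,0,0,0,0,0,0,0,0,0,0,0,0,0,0,0,0,0,0]' --claw -1

```text
time_s: 15.45
position: [0.4683, 0.2954, 0.0767]
tcp_rot: [-0.0, 1.0, -0.0, 0.0]
contact_force: [-0.1, -0.8, -0.5]
width: 0.0354
finger_force: 40.0
```

Emit:
drive_tool --commands '[0,0,0,0,0,0,-0.005,0,0,0,-0.015,0,0,0,-0.02,0,0,0,-0.02,0]'

```text
time_s: 15.95
position: [0.4678, 0.295, 0.1377]
tcp_rot: [0.0, 1.0, -0.0, -0.0]
contact_force: [-0.0, -0.2, -3.3]
width: 0.0353
finger_force: 40.0
```

Emit:
drive_tool --commands '[0.034,0.027,0,0,0.034,0.027,0,0,0.034,0.028,0,0,0.034,0.028,0,0,0.034,0.028,0,0]'

```text
time_s: 16.45
position: [0.639, 0.1558, 0.1375]
tcp_rot: [0.0, 1.0, -0.0, -0.0]
contact_force: [1.2, 1.3, -3.7]
width: 0.0351
finger_force: 40.0
```

Emit:
drive_tool --commands '[0.033,0.027,0,0,0,0,0.03,0,0,0,0.03,0,0,0,0,0,0,0,0,0]'

```text
time_s: 16.95
position: [0.6707, 0.1305, 0.0771]
tcp_rot: [0.0, 1.0, 0.0, -0.001]
contact_force: [0.4, 0.1, -2.3]
width: 0.0358
finger_force: 40.0
```

```bash
python3 see.py w3 .03; python3 - <<'E'
from h import *
print(manip.read_state())
im=grab_frame("scene")
k=cam("scene");u,v=pix(k,[.67,.13,.03]).astype(int)
cv2.imwrite("pics/g.png",np.hstack([cv2.resize(im[max(0,v-55):v+45,u-50:u+50],(400,400),interpolation=cv2.INTER_CUBIC),cv2.resize(cv2.imread("pics/w3.png"),(400,400))]))
E
```

```text
tcp [0.6707 0.1305 0.0771] t 16.95
yellow 3567 [229 188  94  73] circ [275.5    234.6455] 47.2 [0.6655 0.1311]
blue 3980 [359 197  73  70] circ [394.9164 231.4909] 37.4 [0.6679 0.0466]
blue 1087 [485 372  41  35] circ [503.5 389. ] 23.0 [ 0.5326 -0.0548]
green 3910 [476 206  75  69] circ [513. 240.] 39.1 [ 0.6615 -0.0382]
{'time_s': 17.0, 'joint_positions': array([-0.0976,  0.6541, -0.2698,  1.6278,  0.2106,  0.887 , -2.0182]), 'qd': array([-0.0035, -0.0174,  0.    , -0.0151,  0.0027, -0.0082, -0.0025]), 'effort': array([  0.3057, -64.4573,  -3.2564, -23.4297,   0.02  ,   0.0511,
         0.0013]), 'position': array([0.6717, 0.1309, 0.0783]), 'tcp_rot': array([-0.0003,  1.    ,  0.0002,  0.0006]), 'contact_force': array([-0.8715, -0.5378, -3.8298]), 'torque': array([ 0.0583, -0.0735, -0.0582]), 'finger_force': 39.99905705451965, 'width': 0.03529925741614927}
```

View pics/g.png

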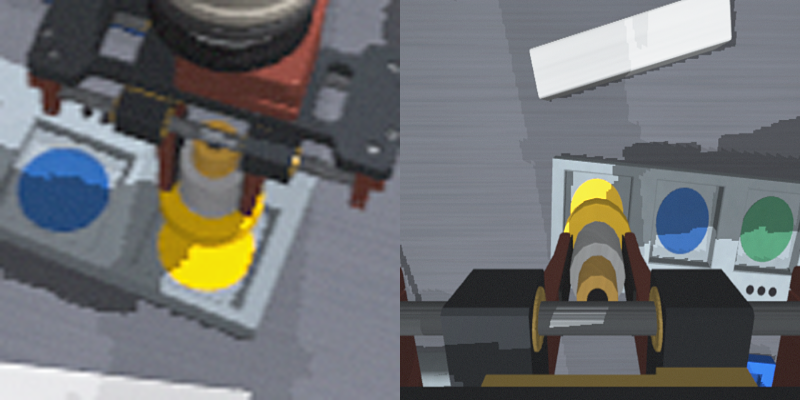

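Both views show valve1 upright above pocket 1, with the yellow floor disc lined up beneath the flange. I'll lower it in.

Emit:
drive_tool --commands '[0,0,0.02,0,0,0,0.014,0,0,0,0.006,0,0,0,0.004,0,0,0,0,0]'

```text
time_s: 17.55
position: [0.6712, 0.1304, 0.0326]
tcp_rot: [0.0, 1.0, -0.0, -0.0]
contact_force: [-0.3, 0.2, -3.4]
width: 0.0353
finger_force: 40.0
```

Emit:
drive_tool --commands '[0,0,0.002,0,0,0,0.002,0,0,0,0.001,0,0,0,0,0,0,0,0,0]'

```text
time_s: 18.05
position: [0.6713, 0.1304, 0.0278]
tcp_rot: [-0.0, 1.0, -0.0, 0.0]
contact_force: [0.4, -0.6, -3.1]
width: 0.0353
finger_force: 40.0
```

Emit:
drive_tool --commands '[0,0,0.001,0,0,0,0,0,0,0,0,0,0,0,0,0,0,0,0,0]'

```text
time_s: 18.55
position: [0.6714, 0.1303, 0.0278]
tcp_rot: [0.0, 1.0, -0.0, 0.0]
contact_force: [-3.0, 0.2, 5.9]
width: 0.0352
finger_force: 40.0
```

Emit:
drive_tool --commands '[0,0,-0.001,0,0,0,0,0,0,0,0,0,0,0,0,0,0,0,0,0]' --claw 0.8

```text
time_s: 19.05
position: [0.6713, 0.1303, 0.0276]
tcp_rot: [-0.0, 1.0, -0.0, 0.0]
contact_force: [-0.1, -0.1, 0.0]
width: 0.0717
finger_force: 0.0
```

Emit:
drive_tool --commands '[0,0,0,0,0,0,-0.03,0,0,0,-0.045,0,0,0,-0.048,0,0,0,-0.048,0]'

```text
time_s: 19.55
position: [0.6709, 0.1302, 0.2003]
tcp_rot: [0.0, 1.0, -0.0, -0.0]
contact_force: [0.4, 0.2, 0.5]
width: 0.0793
finger_force: 0.0
```

Emit:
drive_tool --commands '[-0.012,0.043,0,0,-0.012,0.043,0,0,-0.012,0.043,0,0,-0.012,0.043,0,0,-0.012,0.043,0,0]' --claw 1

```text
time_s: 20.05
position: [0.6105, -0.0863, 0.1988]
tcp_rot: [0.0, 1.0, -0.0, 0.0]
contact_force: [0.6, 0.1, -0.3]
width: 0.088
finger_force: 0.0
```

Emit:
drive_tool --commands '[-0.012,0.043,0,0,-0.012,0.043,0,0,-0.012,0.043,0,0,-0.012,0.043,0,0,0,0.035,0,0]'

```text
time_s: 20.55
position: [0.561, -0.295, 0.1988]
tcp_rot: [0.001, 1.0, -0.002, -0.0]
contact_force: [-0.0, 0.1, 0.1]
width: 0.0878
finger_force: 0.0
```

Emit:
drive_tool --commands '[0,0,0,0,0,0,0,0,0,0,0,0,0,0,0,0,0,0,0,0]'

```text
time_s: 21.05
position: [0.5636, -0.2902, 0.1988]
tcp_rot: [-0.0, 1.0, 0.001, 0.0]
contact_force: [0.2, 0.3, 0.1]
width: 0.0877
finger_force: 0.0
```

```bash
python3 see.py w4 .074; python3 - <<'E'
from h import *
k=cam("top");im=grab_frame("top")
for c in("yellow","blue","green","orange"):
  for b in blobs(im,c,40,420): 
    if b[0][1]>85:print(c,b[0],b[1],b[2],ray(k,*b[0],.014))
w=cv2.imread("pics/w4.png");s=grab_frame("scene")
k=cam("scene");u,v=pix(k,[.67,.13,.03]).astype(int)
cv2.imwrite("pics/i.png",np.hstack([cv2.resize(s[v-50:v+50,u-50:u+50],(380,380)),cv2.resize(w,(420,380))]))
E
```

```text
tcp [ 0.5636 -0.2902  0.1988] t 21.05
orange 266 [ 25 229  45  38] circ [ 47. 245.] 22.8 [ 0.5266 -0.0813]
blue 936 [281 153  53  53] circ [306.8713 179.0297] 26.5 [ 0.5776 -0.3221]
blue 4595 [  0 207  90  77] circ [ 44.5 244.5] 58.2 [ 0.5041 -0.035 ]
green 2372 [ 3 70 55 56] circ [30.0349 97.5465] 30.2 [ 0.6576 -0.0486]
green 485 [289 300  43  17] circ [310. 314.] 21.0 [ 0.4182 -0.3301]
green 743 [211 365  44  39] circ [232.6  385.95] 22.5 [ 0.3161 -0.2362]
green 503 [285 376  41  17] circ [305. 390.] 20.1 [ 0.3102 -0.3269]
yellow [245.3418 151.0253] 79 [238 141  19  15] [0.6559 0.1366 0.014 ]
blue [280.3297 149.3626] 273 [271 140  19  19] [0.6626 0.0419 0.014 ]
blue [413.314  190.1512] 86 [405 184  20  11] [ 0.5592 -0.3173  0.014 ]
green [312.5474 152.5073] 274 [304 144  18  18] [ 0.6559 -0.0456  0.014 ]
green [415.4559 249.2353] 136 [409 239  18  21] [ 0.4018 -0.3211  0.014 ]
green [380.2587 283.3916] 143 [373 274  20  21] [ 0.311 -0.228  0.014]
green [415.1549 290.1056] 142 [408 281  19  21] [ 0.2958 -0.3189  0.014 ]
green [415.1757 330.2635] 148 [408 321  21  23] [ 0.1939 -0.3177  0.014 ]
orange [309.2143 209.2798] 168 [302 203  15  14] [ 0.5012 -0.0391  0.014 ]
orange [426.7965 249.3853] 231 [418 242  18  16] [ 0.4021 -0.351   0.014 ]
```

View pics/i.png

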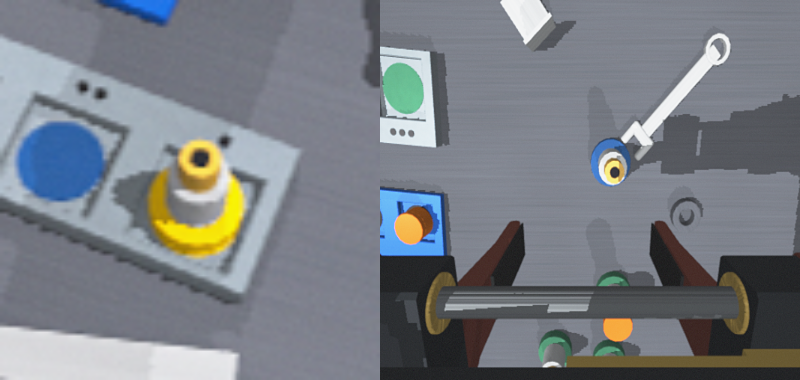

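Left: valve1 stands in pocket 1. Right: valve2's flange is at full-frame (307,179) → (0.5776,−0.322), just clear of the wrench jaw. Next I grip it.

Emit:
drive_tool --commands '[0.014,0.032,0,0,0,0,0.04,0,0,0,0.045,0,0,0,0.04,0,0,0,0.03,0]'

```text
time_s: 21.7
position: [0.5761, -0.323, 0.041]
tcp_rot: [-0.001, 1.0, 0.0, -0.001]
contact_force: [-0.5, 0.1, -0.7]
width: 0.088
finger_force: 0.0
```

Emit:
drive_tool --commands '[0,0,0.013,0,0,0,0.01,0,0,0,0,0,0,0,0,0,0,0,0,0]'

```text
time_s: 22.2
position: [0.5783, -0.3242, 0.0224]
tcp_rot: [0.001, 1.0, -0.0, 0.001]
contact_force: [0.1, -0.1, 0.6]
width: 0.0883
finger_force: 0.0
```

Emit:
drive_tool --commands '[0,0,0,0,0,0,0,0,0,0,0,0,0,0,0,0,0,0,0,0]' --claw -1

```text
time_s: 22.7
position: [0.5771, -0.3237, 0.0207]
tcp_rot: [0.0, 1.0, -0.0, 0.0]
contact_force: [0.3, -0.7, -0.3]
width: 0.0513
finger_force: 0.0
```

Emit:
drive_tool --commands '[0,0,0,0,0,0,0,0,0,0,0,0,0,0,0,0,0,0,0,0]'

```text
time_s: 23.2
position: [0.5771, -0.3235, 0.0206]
tcp_rot: [-0.0, 1.0, -0.0, -0.0]
contact_force: [0.2, 0.5, 0.2]
width: 0.0356
finger_force: 40.0
```

Emit:
drive_tool --commands '[0,0,-0.01,0,0,0,-0.03,0,0,0,-0.035,0,0,0,-0.03,0,-0.008,-0.044,0,0]'

```text
time_s: 23.7
position: [0.5714, -0.2883, 0.131]
tcp_rot: [0.004, 1.0, -0.005, 0.004]
contact_force: [0.7, -1.0, -3.6]
width: 0.0356
finger_force: 40.0
```

Emit:
drive_tool --commands '[-0.008,-0.044,0,0,-0.008,-0.044,0,0,-0.008,-0.044,0,0,-0.008,-0.044,0,0,-0.008,-0.044,0,0]'

```text
time_s: 24.2
position: [0.5283, -0.0583, 0.126]
tcp_rot: [0.0, 1.0, -0.0, -0.0]
contact_force: [-0.3, 0.6, -4.0]
width: 0.0357
finger_force: 40.0
```

Emit:
drive_tool --commands '[-0.008,-0.044,0,0,-0.008,-0.044,0,0,-0.008,-0.044,0,0,-0.008,-0.044,0,0,-0.008,-0.044,0,0]'

```text
time_s: 24.7
position: [0.4885, 0.1616, 0.126]
tcp_rot: [0.0, 1.0, -0.0, 0.0]
contact_force: [1.5, 0.2, -4.5]
width: 0.0355
finger_force: 40.0
```

Emit:
drive_tool --commands '[-0.008,-0.044,0,0,-0.008,-0.044,0,0,-0.005,-0.046,0,0,0,0,0,0,0,0,0,0]'

```text
time_s: 25.2
position: [0.4675, 0.2954, 0.1257]
tcp_rot: [0.0, 1.0, 0.001, -0.0]
contact_force: [1.5, -0.3, -5.0]
width: 0.0351
finger_force: 40.0
```

```bash
cat > held.py <<'E'
from h import *
import sys
c=sys.argv[1]; p=manip.read_state()["position"]; im=grab_frame("scene"); k=cam("scene")
q=pix(k,[p[0],p[1],p[2]-.0207]); print(p,"expect underside pix",q)
for b in blobs(im,c,60):
    if np.linalg.norm(b[0]-q)<40:
        hull=cv2.convexHull(np.argwhere(b[3])[:,::-1].astype(np.int32)); print(b[0],b[1],b[2],cv2.minEnclosingCircle(hull))
u,v=q.astype(int); cv2.imwrite(sys.argv[2],cv2.resize(im[max(0,v-60):v+50,max(0,u-60):u+60],(480,440),interpolation=cv2.INTER_CUBIC))
E
python3 held.py blue pics/j.png
```

```text
[0.4675 0.2954 0.1257] expect underside pix [395.0273 218.8444]
[394.9877 221.9877] 162 [385 214  23  14] ((396.0, 218.0), 11.70479965209961)
```

The held blue flange is seen at (396,218) in the scene view, where I expected it (395,219), so the grip hasn't slipped. I'll lower it.

Emit:
drive_tool --commands '[0,0,0.016,0,0,0,0.015,0,0,0,0.007,0,0,0,0,0,0,0,0,0]'

```text
time_s: 25.75
position: [0.4685, 0.294, 0.0877]
tcp_rot: [0.0, 1.0, -0.0, -0.0]
contact_force: [-0.9, 0.6, -3.8]
width: 0.0356
finger_force: 40.0
```

Emit:
drive_tool --commands '[0,0,0.003,0,0,0,0.002,0,0,0,0.002,0,0,0,0.002,0,0,0,0,0]'

```text
time_s: 26.25
position: [0.4685, 0.2945, 0.0787]
tcp_rot: [-0.0, 1.0, -0.0, 0.0]
contact_force: [-0.2, -0.4, -3.1]
width: 0.0352
finger_force: 40.0
```

Emit:
drive_tool --commands '[0,0,0.001,0,0,0,0.001,0,0,0,0,0,0,0,0,0,0,0,0,0]'

```text
time_s: 26.75
position: [0.4685, 0.2945, 0.0768]
tcp_rot: [-0.0, 1.0, -0.0, 0.0]
contact_force: [1.1, 0.3, -0.3]
width: 0.035
finger_force: 40.0
```

Emit:
drive_tool --commands '[0,0,0,0,0,0,0,0,0,0,0,0,0,0,0,0,0,0,0,0]' --claw 0.6

```text
time_s: 27.25
position: [0.4683, 0.2944, 0.0767]
tcp_rot: [-0.0, 1.0, -0.0, 0.0]
contact_force: [-0.4, 0.6, -0.3]
width: 0.0692
finger_force: 0.0
```

Emit:
drive_tool --commands '[0,0,0,0,0,0,0,0,0,0,0,0,0,0,0,0,0,0,0,0]'

```text
time_s: 27.75
position: [0.4683, 0.2944, 0.0767]
tcp_rot: [0.0, 1.0, -0.0, 0.0]
contact_force: [0.9, -0.1, -0.3]
width: 0.0704
finger_force: 0.0
```

Emit:
drive_tool --commands '[0,0,0,0,0,0,0,0,0,0,0,0,0,0,0,0,0,0,0,0]'

```text
time_s: 28.25
position: [0.4683, 0.2944, 0.0767]
tcp_rot: [0.0, 1.0, -0.0, 0.0]
contact_force: [-0.1, 0.5, 0.2]
width: 0.0704
finger_force: 0.0
```

Emit:
drive_tool --commands '[0,0,0,0,0,0,0,0,0,0,0,0,0,0,0,0,0,0,0,0]'

```text
time_s: 28.75
position: [0.4683, 0.2943, 0.0766]
tcp_rot: [0.0, 1.0, -0.0, -0.0]
contact_force: [-0.1, -0.0, -0.4]
width: 0.0705
finger_force: 0.0
```

```bash
python3 held.py blue pics/j2.png; python3 held.py yellow pics/j3.png
```

```text
[0.4683 0.2943 0.0766] expect underside pix [389.7016 231.2839]
[389.4895 232.9842] 190 [379 221  25  20] ((391.2073059082031, 228.84146118164062), 12.208436012268066)
[0.4683 0.2944 0.0767] expect underside pix [389.7126 231.2881]
```

Emit:
drive_tool --commands '[0,0,0,0,0,0,0,0,0,0,0,0,0,0,0,0,0,0,0,0]' --claw -1

```text
time_s: 29.35
position: [0.4683, 0.2944, 0.0767]
tcp_rot: [-0.0, 1.0, -0.0, 0.0]
contact_force: [0.7, 0.5, -0.5]
width: 0.0349
finger_force: 40.0
```

Emit:
drive_tool --commands '[0,0,0,0,0,0,-0.005,0,0,0,-0.015,0,0,0,-0.025,0,0,0,-0.025,0]'

```text
time_s: 29.85
position: [0.4675, 0.2938, 0.1477]
tcp_rot: [0.001, 1.0, -0.0, -0.001]
contact_force: [-0.5, -0.2, -5.1]
width: 0.0353
finger_force: 40.0
```

Emit:
drive_tool --commands '[0.028,0.036,0,0,0.028,0.036,0,0,0.028,0.036,0,0,0.028,0.036,0,0,0.028,0.036,0,0]'

```text
time_s: 30.35
position: [0.6086, 0.1125, 0.1474]
tcp_rot: [0.0, 1.0, -0.0, -0.0]
contact_force: [0.3, 0.3, -3.6]
width: 0.0349
finger_force: 40.0
```

Emit:
drive_tool --commands '[0.028,0.036,0,0,0.028,0.036,0,0,0,0,0,0,0,0,0,0,0,0,0,0]'

```text
time_s: 30.85
position: [0.6633, 0.0436, 0.1468]
tcp_rot: [-0.0, 1.0, 0.001, -0.001]
contact_force: [0.5, 0.9, -4.0]
width: 0.0353
finger_force: 40.0
```

```bash
python3 held.py blue pics/j4.png
```

```text
[0.6633 0.0436 0.1468] expect underside pix [261.1403 252.048 ]
[260.1    226.6833] 60 [254 224  13   7] ((260.0, 226.5), 6.500100135803223)
[260.9005 256.6915] 201 [249 247  27  17] ((262.0, 251.0), 13.153046607971191)
[262.5878 279.9628] 376 [252 270  23  21] ((262.71429443359375, 280.4285583496094), 11.293933868408203)
```

Emit:
drive_tool --commands '[0,0,0.04,0,0,0,0.04,0,0,0,0.02,0,0,0,0.006,0,0,0,0,0]'

```text
time_s: 31.4
position: [0.6636, 0.0435, 0.0404]
tcp_rot: [-0.0, 1.0, 0.001, -0.001]
contact_force: [-0.7, -0.3, -4.9]
width: 0.0354
finger_force: 40.0
```

Emit:
drive_tool --commands '[0,0,0.006,0,0,0,0.002,0,0,0,0,0,0,0,0,0,0,0,0,0]'

```text
time_s: 31.9
position: [0.6645, 0.0423, 0.0331]
tcp_rot: [-0.0, 1.0, -0.0, 0.0]
contact_force: [0.3, 0.1, -5.0]
width: 0.0349
finger_force: 40.0
```

Emit:
drive_tool --commands '[0,0,0.003,0,0,0,0.0015,0,0,0,0.001,0,0,0,0.001,0,0,0,0,0]'

```text
time_s: 32.4
position: [0.6644, 0.0423, 0.0284]
tcp_rot: [0.0, 1.0, -0.0, 0.0]
contact_force: [-5.8, 0.6, 13.4]
width: 0.0353
finger_force: 40.0
```

Emit:
drive_tool --commands '[0,0,-0.001,0,0,0,0,0,0,0,0,0,0,0,0,0,0,0,0,0]' --claw 0.6

```text
time_s: 32.9
position: [0.6643, 0.0423, 0.027]
tcp_rot: [-0.0, 1.0, -0.0, -0.0]
contact_force: [0.2, 0.4, -0.0]
width: 0.0694
finger_force: 0.0
```

Emit:
drive_tool --commands '[0,0,0,0,0,0,-0.03,0,0,0,-0.045,0,0,0,-0.048,0,0,0,-0.048,0]'

```text
time_s: 33.4
position: [0.6638, 0.0423, 0.1998]
tcp_rot: [-0.0, 1.0, -0.0, -0.0]
contact_force: [0.5, 0.8, 0.0]
width: 0.0703
finger_force: 0.0
```

Emit:
drive_tool --commands '[-0.028,0.039,0,0,-0.028,0.039,0,0,-0.028,0.039,0,0,-0.028,0.039,0,0,-0.028,0.039,0,0]' --claw 1

```text
time_s: 33.9
position: [0.5228, -0.1541, 0.1983]
tcp_rot: [0.0, 1.0, -0.0, 0.0]
contact_force: [0.9, -1.0, -0.1]
width: 0.0879
finger_force: 0.0
```

Emit:
drive_tool --commands '[-0.028,0.039,0,0,-0.028,0.039,0,0,-0.028,0.039,0,0,-0.028,0.039,0,0,0,0,0,0]'

```text
time_s: 34.4
position: [0.4071, -0.3147, 0.1981]
tcp_rot: [0.001, 1.0, -0.006, -0.001]
contact_force: [1.0, 0.8, -1.0]
width: 0.0876
finger_force: 0.0
```

Emit:
drive_tool --commands '[0,0,0,0,0,0,0,0,0,0,0,0,0,0,0,0,0,0,0,0]'

```text
time_s: 34.9
position: [0.4127, -0.3079, 0.1981]
tcp_rot: [-0.0, 1.0, 0.001, 0.0]
contact_force: [-0.5, 0.5, 0.2]
width: 0.0876
finger_force: 0.0
```

```bash
python3 see.py w5 .074; python3 - <<'E'
from h import *
w=cv2.imread("pics/w5.png");s=grab_frame("scene")
k=cam("scene");u,v=pix(k,[.66,.08,.03]).astype(int)
cv2.imwrite("pics/l.png",np.hstack([cv2.resize(s[v-50:v+50,u-50:u+50],(380,380)),cv2.resize(w,(420,380))]))
E
```

```text
tcp [ 0.4127 -0.3079  0.1981] t 34.9
orange 386 [ 0 84 28 41] circ [  8.3696 104.    ] 21.7 [ 0.4981 -0.09  ]
orange 311 [281 191  44  46] circ [302.5064 214.3648] 23.6 [ 0.4054 -0.3312]
blue 5325 [  0  63  57 153] circ [ 25.5 139. ] 80.2 [ 0.467  -0.0546]
green 786 [273 175  52  44] circ [298.1258 200.5828] 26.2 [ 0.4036 -0.3312]
green 814 [190 255  48  46] circ [213.3135 278.8541] 24.7 [ 0.3124 -0.2369]
green 814 [270 268  48  42] circ [293.1244 291.1995] 24.2 [ 0.2971 -0.3275]
green 616 [269 352  45  32] circ [290.8649 367.    ] 22.9 [ 0.194  -0.3263]
```

View pics/l.png

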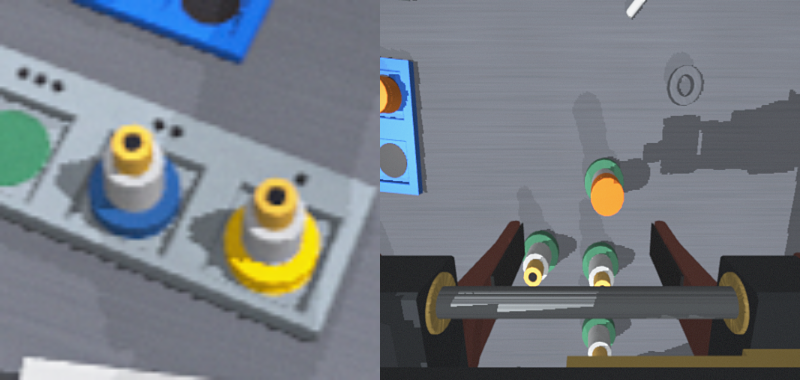

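Left: valve1 and valve2 stand in their pockets. Right: valve3's cap top is at full-frame (302,214) → (0.405,−0.331). Next I take the cap.

Emit:
drive_tool --commands '[-0.008,0.023,0,0,0,0,0.04,0,0,0,0.045,0,0,0,0.03,0,0,0,0.012,0]'

```text
time_s: 35.5
position: [0.4025, -0.3304, 0.0684]
tcp_rot: [-0.001, 1.0, 0.0, -0.002]
contact_force: [-1.0, 1.0, 0.2]
width: 0.0878
finger_force: 0.0
```

Emit:
drive_tool --commands '[0,0,0.007,0,0,0,0.005,0,0,0,0,0,0,0,0,0,0,0,0,0]'

```text
time_s: 36.0
position: [0.4047, -0.3321, 0.0602]
tcp_rot: [0.001, 1.0, -0.0, 0.001]
contact_force: [-1.2, 0.0, 0.4]
width: 0.0879
finger_force: 0.0
```

Emit:
drive_tool --commands '[0,0,0,0,0,0,0,0,0,0,0,0,0,0,0,0,0,0,0,0]' --claw -1 --squeeze 15

```text
time_s: 36.5
position: [0.4041, -0.3316, 0.0591]
tcp_rot: [0.0, 1.0, -0.0, 0.0]
contact_force: [0.1, -0.5, 0.1]
width: 0.0515
finger_force: 0.0
```

Emit:
drive_tool --commands '[0,0,0,0,0,0,0,0,0,0,0,0,0,0,0,0,0,0,0,0]'

```text
time_s: 37.0
position: [0.4041, -0.3316, 0.0591]
tcp_rot: [-0.0, 1.0, -0.0, -0.0]
contact_force: [0.5, 0.4, -0.1]
width: 0.0403
finger_force: 15.0
```

Emit:
drive_tool --commands '[0,0,-0.01,0,0,0,-0.02,0,0,0,-0.025,0,0,0,0,0,0,0,0,0]'

```text
time_s: 37.5
position: [0.4044, -0.3319, 0.1149]
tcp_rot: [0.001, 1.0, -0.0, 0.001]
contact_force: [0.0, -0.8, -0.2]
width: 0.0399
finger_force: 15.0
```

Emit:
drive_tool --commands '[0.0115,-0.041,0,0,0.0115,-0.041,0,0,0.0115,-0.041,0,0,0.0115,-0.041,0,0,0.0115,-0.041,0,0]'

```text
time_s: 38.0
position: [0.4611, -0.1249, 0.1134]
tcp_rot: [-0.0, 1.0, -0.0, -0.001]
contact_force: [1.2, 0.1, -0.7]
width: 0.0398
finger_force: 15.0
```

Emit:
drive_tool --commands '[0.0115,-0.041,0,0,0.0115,-0.041,0,0,0.0115,-0.041,0,0,0.0115,-0.041,0,0,0,0,0,0]'

```text
time_s: 38.5
position: [0.5084, 0.0443, 0.1137]
tcp_rot: [-0.002, 1.0, 0.004, 0.0]
contact_force: [-0.2, -0.5, 0.3]
width: 0.04
finger_force: 15.0
```

Emit:
drive_tool --commands '[0,0,0.03,0,0,0,0.03,0,0,0,0.015,0,0,0,0,0,0,0,0,0]'

```text
time_s: 39.0
position: [0.5072, 0.0369, 0.0389]
tcp_rot: [0.0, 1.0, -0.0, -0.001]
contact_force: [-0.3, 1.0, 0.1]
width: 0.0398
finger_force: 15.0
```

```bash
python3 - <<'E'
from h import *
s=manip.read_state();p=s["position"];im=grab_frame("scene");k=cam("scene")
print(p,pix(k,[p[0],p[1],p[2]-.0111+.013]))
for b in blobs(im,"orange",40): print(b[0],b[1],b[2])
E
```

```text
[0.5072 0.0369 0.0389] [281.447  218.5817]
[254.6103 214.4359] 195 [248 206  15  17]
[281.6495 217.6589] 214 [274 209  16  18]
```

Cap3 is in the grip at (282,218), as expected. I'll set it down.

Emit:
drive_tool --commands '[0,0,0.01,0,0,0,0.006,0,0,0,0.004,0,0,0,0.002,0,0,0,0,0]'

```text
time_s: 39.55
position: [0.5075, 0.0373, 0.0169]
tcp_rot: [0.0, 1.0, -0.0, -0.0]
contact_force: [0.6, 0.3, 0.7]
width: 0.04
finger_force: 15.0
```

Emit:
drive_tool --commands '[0,0,0.001,0,0,0,0.001,0,0,0,0,0,0,0,0,0,0,0,0,0]'

```text
time_s: 40.05
position: [0.5078, 0.0374, 0.0152]
tcp_rot: [-0.0, 1.0, -0.0, 0.0]
contact_force: [-0.5, 0.1, -0.2]
width: 0.0398
finger_force: 15.0
```

Emit:
drive_tool --commands '[0,0,0.001,0,0,0,0,0,0,0,0,0,0,0,0,0,0,0,0,0]'

```text
time_s: 40.55
position: [0.5079, 0.0373, 0.015]
tcp_rot: [0.0, 1.0, -0.0, 0.0]
contact_force: [-4.0, -0.7, 9.9]
width: 0.04
finger_force: 15.0
```

Emit:
drive_tool --commands '[0,0,0,0,0,0,0,0,0,0,0,0,0,0,0,0,0,0,0,0]' --claw 0.3

```text
time_s: 41.05
position: [0.5077, 0.0373, 0.014]
tcp_rot: [0.0, 1.0, -0.0, -0.0]
contact_force: [-0.6, -0.1, -0.1]
width: 0.0568
finger_force: 0.0
```

Emit:
drive_tool --commands '[0,0,-0.01,0,0,0,-0.04,0,0,0,-0.045,0,0,0,-0.045,0,0,0,-0.045,0]'

```text
time_s: 41.55
position: [0.5073, 0.0374, 0.2017]
tcp_rot: [-0.0, 1.0, 0.0, 0.0]
contact_force: [1.4, -0.1, -0.2]
width: 0.057
finger_force: 0.0
```

Emit:
drive_tool --commands '[-0.012,0.043,0,0,-0.012,0.043,0,0,-0.012,0.043,0,0,-0.012,0.043,0,0,-0.012,0.043,0,0]' --claw 1

```text
time_s: 42.05
position: [0.4469, -0.1791, 0.2001]
tcp_rot: [0.0, 1.0, 0.0, 0.001]
contact_force: [-0.0, -0.5, -0.2]
width: 0.0874
finger_force: 0.0
```

Emit:
drive_tool --commands '[-0.012,0.043,0,0,-0.012,0.043,0,0,-0.012,0.043,0,0,0,0,0,0,0,0,0,0]'

```text
time_s: 42.55
position: [0.4112, -0.3072, 0.1996]
tcp_rot: [-0.0, 1.0, -0.001, 0.0]
contact_force: [1.4, 0.8, 0.8]
width: 0.0878
finger_force: 0.0
```

```bash
python3 see.py w6 .03; python3 - <<'E'
from h import *
s=grab_frame("scene");k=cam("scene")
for b in blobs(s,"orange",40): print(b[0],b[1],ray(k,*b[0],.017))
k=cam("top");t=grab_frame("top")
for b in blobs(t,"orange",40): print("top",b[0],b[1],ray(k,*b[0],.028))
E
```

```text
tcp [ 0.4112 -0.3072  0.1996] t 42.55
orange 422 [ 0 84 30 40] circ [ 10.1522 103.5   ] 21.5 [ 0.5001 -0.0568]
blue 5415 [  0  63  58 152] circ [ 26.5 138.5] 80.0 [ 0.467  -0.0542]
green 879 [274 173  51  51] circ [298.8371 198.7654] 26.1 [ 0.4037 -0.3312]
green 822 [191 254  49  45] circ [214.3865 277.0269] 24.7 [ 0.3128 -0.2368]
green 823 [271 266  48  42] circ [294.2964 289.3389] 24.3 [ 0.2971 -0.3277]
green 549 [271 352  45  30] circ [292.3378 364.9865] 22.8 [ 0.1942 -0.3265]
[254.9794 217.8351] 97 [ 0.5105 -0.0324  0.017 ]
[283.5118 226.1575] 127 [0.511  0.0441 0.017 ]
top [281.0723 206.5422] 166 [0.5054 0.0359 0.028 ]
top [309.2143 209.2798] 168 [ 0.4999 -0.0383  0.028 ]
```

Both caps sit in their nests. Bare valve3 is at (0.4037,−0.3312).

Emit:
drive_tool --commands '[-0.008,0.024,0,0,0,0,0.04,0,0,0,0.045,0,0,0,0.04,0,0,0,0.03,0]'

```text
time_s: 43.2
position: [0.4037, -0.3284, 0.0422]
tcp_rot: [-0.001, 1.0, 0.001, -0.001]
contact_force: [-0.5, -0.0, 0.3]
width: 0.0876
finger_force: 0.0
```

Emit:
drive_tool --commands '[0,0,0.014,0,0,0,0.01,0,0,0,0,0,0,0,0,0,0,0,0,0]'

```text
time_s: 43.7
position: [0.4046, -0.3313, 0.0215]
tcp_rot: [0.001, 1.0, -0.0, 0.001]
contact_force: [0.8, -0.9, 1.0]
width: 0.0873
finger_force: 0.0
```

Emit:
drive_tool --commands '[0,0,0,0,0,0,0,0,0,0,0,0,0,0,0,0,0,0,0,0]' --claw -1 --squeeze 40

```text
time_s: 44.2
position: [0.4036, -0.3307, 0.0202]
tcp_rot: [0.0, 1.0, -0.0, 0.0]
contact_force: [-0.2, 1.2, -1.1]
width: 0.0513
finger_force: 0.0
```

Emit:
drive_tool --commands '[0,0,0,0,0,0,0,0,0,0,0,0,0,0,0,0,0,0,0,0]'

```text
time_s: 44.7
position: [0.4037, -0.3308, 0.0201]
tcp_rot: [0.0, 1.0, -0.0, 0.0]
contact_force: [-0.3, -2.0, -0.9]
width: 0.0353
finger_force: 40.0
```

Emit:
drive_tool --commands '[0,0,-0.01,0,0,0,-0.03,0,0,0,-0.035,0,0,0,-0.03,0,0,0,0,0]'

```text
time_s: 45.2
position: [0.4057, -0.3318, 0.1291]
tcp_rot: [0.002, 1.0, -0.0, 0.003]
contact_force: [0.7, -0.2, -3.8]
width: 0.0354
finger_force: 40.0
```

Emit:
drive_tool --commands '[0.013,-0.042,0,0,0.013,-0.042,0,0,0.013,-0.042,0,0,0.013,-0.042,0,0,0.012,-0.042,0,0]'

```text
time_s: 45.7
position: [0.4667, -0.1186, 0.1239]
tcp_rot: [-0.0, 1.0, -0.0, -0.001]
contact_force: [2.0, 0.6, -4.6]
width: 0.0353
finger_force: 40.0
```

Emit:
drive_tool --commands '[0,-0.042,0,0,0,-0.042,0,0,0,-0.042,0,0,0,-0.042,0,0,0,-0.042,0,0]'

```text
time_s: 46.2
position: [0.4661, 0.0908, 0.1239]
tcp_rot: [0.0, 1.0, -0.0, -0.001]
contact_force: [0.7, -0.3, -4.5]
width: 0.0353
finger_force: 40.0
```

Emit:
drive_tool --commands '[0,-0.042,0,0,0,-0.042,0,0,0,-0.042,0,0,0,-0.042,0,0,0,-0.037,0,0]'

```text
time_s: 46.7
position: [0.4661, 0.2961, 0.1236]
tcp_rot: [0.0, 1.0, 0.001, -0.001]
contact_force: [0.8, -0.2, -4.2]
width: 0.0356
finger_force: 40.0
```

Emit:
drive_tool --commands '[0,0,0,0,0,0,0,0,0,0,0,0,0,0,0,0,0,0,0,0]'

```text
time_s: 47.2
position: [0.4679, 0.293, 0.1249]
tcp_rot: [0.0, 1.0, -0.001, -0.0]
contact_force: [0.4, -0.3, -3.7]
width: 0.0355
finger_force: 40.0
```

```bash
python3 held.py green pics/m.png
```

```text
[0.4679 0.293  0.1249] expect underside pix [393.8871 218.913 ]
[393.8239 221.8176] 159 [383 215  24  13] ((394.5, 218.5), 12.020915031433105)
```

Emit:
drive_tool --commands '[0,-0.001,0.016,0,0,0,0.014,0,0,0,0.007,0,0,0,0,0,0,0,0,0]'

```text
time_s: 47.75
position: [0.4679, 0.2953, 0.0882]
tcp_rot: [0.0, 1.0, -0.0, -0.0]
contact_force: [-1.2, -0.2, -3.9]
width: 0.0351
finger_force: 40.0
```

Emit:
drive_tool --commands '[0,0,0.003,0,0,0,0.002,0,0,0,0.002,0,0,0,0.002,0,0,0,0,0]'

```text
time_s: 48.25
position: [0.468, 0.2955, 0.0792]
tcp_rot: [-0.0, 1.0, -0.0, 0.0]
contact_force: [0.1, 0.5, -2.6]
width: 0.0352
finger_force: 40.0
```

Emit:
drive_tool --commands '[0,0,0.001,0,0,0,0.001,0,0,0,0,0,0,0,0,0,0,0,0,0]'

```text
time_s: 48.75
position: [0.468, 0.2954, 0.0773]
tcp_rot: [-0.0, 1.0, -0.0, 0.0]
contact_force: [1.2, 1.4, -1.7]
width: 0.0355
finger_force: 40.0
```

Emit:
drive_tool --commands '[0,0,0.001,0,0,0,0,0,0,0,0,0,0,0,0,0,0,0,0,0]'

```text
time_s: 49.25
position: [0.4679, 0.2955, 0.0762]
tcp_rot: [-0.0, 1.0, -0.0, 0.0]
contact_force: [0.5, -1.0, -1.6]
width: 0.0351
finger_force: 40.0
```

Emit:
drive_tool --commands '[0,0,0,0,0,0,0,0,0,0,0,0,0,0,0,0,0,0,0,0]' --claw 0.6

```text
time_s: 49.75
position: [0.4677, 0.2954, 0.0762]
tcp_rot: [0.0, 1.0, -0.0, -0.0]
contact_force: [0.6, -1.2, -0.0]
width: 0.0692
finger_force: 0.0
```

Emit:
drive_tool --commands '[0,0,0,0,0,0,0,0,0,0,0,0,0,0,0,0,0,0,0,0]'

```text
time_s: 50.25
position: [0.4678, 0.2954, 0.0762]
tcp_rot: [0.0, 1.0, -0.0, 0.0]
contact_force: [0.4, 0.3, 0.2]
width: 0.0704
finger_force: 0.0
```

Emit:
drive_tool --commands '[0,0,0,0,0,0,0,0,0,0,0,0,0,0,0,0,0,0,0,0]'

```text
time_s: 50.75
position: [0.4678, 0.2953, 0.0762]
tcp_rot: [0.0, 1.0, -0.0, 0.0]
contact_force: [0.2, 0.1, -1.0]
width: 0.0704
finger_force: 0.0
```

Emit:
drive_tool --commands '[0,0,0,0,0,0,0,0,0,0,0,0,0,0,0,0,0,0,0,0]'

```text
time_s: 51.25
position: [0.4678, 0.2953, 0.0761]
tcp_rot: [0.0, 1.0, -0.0, 0.0]
contact_force: [-0.6, 0.4, -0.1]
width: 0.0705
finger_force: 0.0
```

```bash
python3 held.py green pics/m2.png; python3 - <<'E'
from h import *
k=cam("scene");im=grab_frame("scene")
for c in("yellow","blue","orange"):
  for b in blobs(im,c,60,500): print(c,b[0],b[1],b[2],ray(k,*b[0],.01))
E
```

```text
[0.4678 0.2953 0.0761] expect underside pix [390.1085 231.3623]
[390.1538 232.7692] 195 [380 220  24  21] ((391.81182861328125, 228.41397094726562), 12.091697692871094)
yellow [296.796 296.936] 250 [284 284  27  22] [0.6801 0.1319 0.01  ]
blue [262.3436 282.2159] 227 [250 270  25  21] [0.6711 0.0468 0.01  ]
orange [254.7559 213.9484] 213 [248 206  15  17] [ 0.4942 -0.0395  0.01  ]
orange [281.9367 223.5385] 221 [275 215  15  18] [0.4999 0.0363 0.01  ]
```

Emit:
drive_tool --commands '[0,0,0,0,0,0,0,0,0,0,0,0,0,0,0,0,0,0,0,0]' --claw -1

```text
time_s: 51.85
position: [0.4678, 0.2954, 0.0762]
tcp_rot: [-0.0, 1.0, -0.0, 0.0]
contact_force: [0.1, -0.2, -0.6]
width: 0.0354
finger_force: 40.0
```

Emit:
drive_tool --commands '[0,0,0,0,0,0,-0.005,0,0,0,-0.015,0,0,0,-0.025,0,0,0,-0.025,0]'

```text
time_s: 52.35
position: [0.467, 0.2948, 0.1471]
tcp_rot: [0.001, 1.0, -0.0, -0.001]
contact_force: [1.2, -0.5, -3.9]
width: 0.0356
finger_force: 40.0
```

Emit:
drive_tool --commands '[0.024,0.043,0,0,0.024,0.043,0,0,0.024,0.043,0,0,0.024,0.043,0,0,0.024,0.043,0,0]'

```text
time_s: 52.85
position: [0.5879, 0.0784, 0.147]
tcp_rot: [0.0, 1.0, 0.0, -0.0]
contact_force: [0.5, 0.8, -4.6]
width: 0.0351
finger_force: 40.0
```

Emit:
drive_tool --commands '[0.024,0.043,0,0,0.024,0.043,0,0,0.022,0.04,0,0,0,0,0,0,0,0,0,0]'

```text
time_s: 53.35
position: [0.6573, -0.0474, 0.1462]
tcp_rot: [-0.0, 1.0, -0.002, -0.001]
contact_force: [-0.8, 0.9, -4.4]
width: 0.0356
finger_force: 40.0
```

Emit:
drive_tool --commands '[0,0,0,0,0,0,0,0,0,0,0,0,0,0,0,0,0,0,0,0]'

```text
time_s: 53.85
position: [0.6576, -0.0452, 0.1462]
tcp_rot: [0.0, 1.0, 0.0, -0.0]
contact_force: [1.2, 0.5, -4.4]
width: 0.0353
finger_force: 40.0
```

```bash
python3 held.py green pics/n.png
```

```text
[ 0.6576 -0.0452  0.1462] expect underside pix [222.8597 238.2187]
[223.0452 241.9246] 199 [211 233  26  16] ((223.5, 236.5), 12.980854988098145)
[228.404  266.5311] 354 [218 257  22  20] ((228.5, 266.5), 11.068072319030762)
```

Emit:
drive_tool --commands '[0,0,0.04,0,0,0,0.04,0,0,0,0.02,0,0,0,0.008,0,0,0,0,0]'

```text
time_s: 54.4
position: [0.6572, -0.0457, 0.0373]
tcp_rot: [0.0, 1.0, -0.0, -0.001]
contact_force: [-0.5, -0.0, -4.6]
width: 0.0356
finger_force: 40.0
```

Emit:
drive_tool --commands '[0,0,0.004,0,0,0,0.002,0,0,0,0.002,0,0,0,0.001,0,0,0,0,0]'

```text
time_s: 54.9
position: [0.6578, -0.0457, 0.0294]
tcp_rot: [0.0, 1.0, -0.0, 0.0]
contact_force: [0.8, -0.5, -5.0]
width: 0.0355
finger_force: 40.0
```

Emit:
drive_tool --commands '[0,0,0.001,0,0,0,0.001,0,0,0,0,0,0,0,0,0,0,0,0,0]'

```text
time_s: 55.4
position: [0.658, -0.0457, 0.0281]
tcp_rot: [0.0, 1.0, -0.0, 0.0]
contact_force: [-3.1, -0.5, 6.1]
width: 0.0355
finger_force: 40.0
```

Emit:
drive_tool --commands '[0,0,0,0,0,0,0,0,0,0,0,0,0,0,0,0,0,0,0,0]' --claw 0.6

```text
time_s: 55.9
position: [0.6578, -0.0457, 0.0271]
tcp_rot: [-0.0, 1.0, -0.0, 0.0]
contact_force: [0.2, 0.5, -0.5]
width: 0.0691
finger_force: 0.0
```

Emit:
drive_tool --commands '[0,0,0,0,0,0,-0.03,0,0,0,-0.045,0,0,0,-0.045,0,0,0,-0.045,0]'

```text
time_s: 56.4
position: [0.6574, -0.0456, 0.1938]
tcp_rot: [-0.0, 1.0, -0.0, -0.0]
contact_force: [0.3, -0.2, -0.8]
width: 0.0703
finger_force: 0.0
```

Emit:
drive_tool --commands '[0,0.04,0,0,0,0.045,0,0,0,0.045,0,0,0,0.045,0,0,0,0,0,0]'

```text
time_s: 56.9
position: [0.6556, -0.2308, 0.1919]
tcp_rot: [0.003, 1.0, -0.006, -0.001]
contact_force: [-0.0, -0.9, 0.4]
width: 0.0703
finger_force: 0.0
```

Emit:
drive_tool --commands '[0,0,0,0,0,0,0,0,0,0,0,0,0,0,0,0,0,0,0,0]'

```text
time_s: 57.4
position: [0.6579, -0.2196, 0.1923]
tcp_rot: [-0.0, 1.0, 0.001, 0.0]
contact_force: [-0.0, -0.5, -0.0]
width: 0.0703
finger_force: 0.0
```

```bash
python3 - <<'E'
from h import *
s=grab_frame("scene")
cv2.imwrite("pics/z.png",cv2.resize(s[180:340,180:400],(800,582),interpolation=cv2.INTER_CUBIC)); print(manip.read_state()["time_s"])
E
```

```text
57.45
```

View pics/z.png

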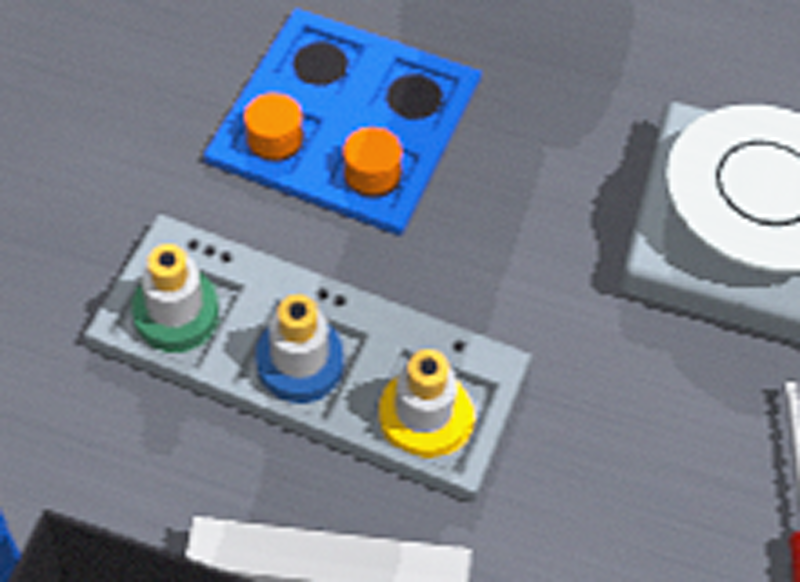

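The three bodies stand in their own pockets: green (175,300), blue (298,350) and yellow (428,405). Both caps lie in the holder at (273,125) and (372,160). I'm handing in.

```bash
python3 -c "
from plant import manip
print(manip.hand_in())"
```

```text
the job is handed in; nothing more can be done
None
```

The job is handed in at about 57 s: all three valve bodies were weighed in number order and stand in their own rack pockets, and both caps (valve2 had none) are in the holder, though the hand-in gave no verdict.

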